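# Weigh out the grinding cylinders

## Robot

A 6-joint arm with a two-finger parallel gripper is mounted at the origin on a cart in front of the work surface, level with it; the furniture and walls round the work are solid. World frame = base frame: x ahead of the robot, y to its left, z up, the work surface at z = 0. Lengths are in m, angles in rad, forces in N, time in s.
With the tool pointing down it reaches from about 0.3 to 1 m from the base axis. Payload 5.1 kg.
Tool frame: the origin (TCP) lies at the very end of the fingers, on their centre line; the grasp point (between the pads) lies 19 mm behind it; z points along the fingers, y is the direction in which the jaws open and shut (so a half turn about z gives the same grasp; the last joint's range is limited). The gripper opens to 95 mm and grips with 3 to 60 N. Pads are 20 mm wide; open, the fingers measure 119 mm over their backs; the gripper's body (75 mm by 180 mm) begins 59 mm behind the grasp point.
Start: joints at [1.226, 0.124, 1.65, -0, 1.367, -0.083], TCP at [0.168, 0.628, 0.215] pointing down, gripper open.
Joint ranges: [-2.61, 2.61], [-1.02, 2.33], [0.03, 2.71], [-1.35, 4.49], [0.32, 2.68], [-2.91, 2.91]. Speed limits (rad/s): [2.57, 2.57, 3.14, 3.14, 3.14, 3.14].

## Interface

Orientations are given as a unit quaternion [x, y, z, w].
In Python, from plant import get_state, capture, camera_info, job_done gives the robot as it stands. The module is installed in compiled form; this text tells all that it offers.
- The arm moves only by the tool play_rows, never from a script. Its argument "rows" is one flat list of numbers, 4 for each row, row after row: the shift along the tool's x, y, z in mm, then the turn about the tool's z in rad. A call has 1 to 20 rows; each row shifts and turns the commanded pose from where the row before left it, along the tool's axes as they then stand; what a row does not reach is not made up. A row lasts 1/8 s, in which the tool goes at most 62.5 mm and 10.7 degrees, less where a joint would pass 70% of its speed; a pose out of reach is approached as far as the arm can. A call is refused whole if a number of a shift passes 62.5 or a number of a turn 0.188, either way. A call with a gripper value outside its range is refused whole. "gripper" is the closure, from -1 (fully open) to 1 (shut), so that 0 is half open, set as the call begins (left out, the last holds). The fingers move at their own pace and stop on an object; "squeeze" is the grip in N (left out, the last holds). Time passes only in rows, so rows that do not move let the fingers close. It gives the time, the measured TCP pose, the force and the opening at its end, in the units of the state.
- get_state(): the state, without advancing time (a new reading comes with each control period).
- capture(name): name is "scene" or "top" or "wrist"; returns the picture (384x512x3 uint8, red, green, blue); there is no depth.
- camera_info(name): a dict with "camera_matrix" (3x3 intrinsics, pixels), "rvec" (rotation vector, rad) and "tvec" (3), from world to camera coordinates, as OpenCV has them; the wrist camera has in their place "tool_from_camera" (4x4, takes a point from camera to tool coordinates, whose origin is the TCP and whose axes are the flange's). Camera axes: x right, y down, z forward; pixel columns grow to the right and rows downward; lengths in m; the calibration is good to about 2 mm. A picture is of the moment at which its call begins: read the wrist's pose just before it. camera_info takes no time and is no camera call.
- job_done(): hands the job in, once; it reports no verdict.
The state is a dict: "t": time; "joint_positions": joint angles; "joint_velocities": joint speeds; "joint_efforts": joint torques, N m; "eef_pos": TCP position; "orientation": TCP orientation; "wrist_force": force on the tool from outside, world axes, zero at the start; "ft_torque": the same for the moment, N m; "finger_gap": opening from 0.0 (shut) to 1.0 (fully open).
Only numpy, scipy, OpenCV 4.12 (cv2) and the standard library are available. Lean on these libraries where they do the work, as an engineer would, in place of code of your own. Each camera call takes 0.05 s, during which the arm holds its last target.

## Task

Lift the blue cup of grinding cylinders out of its stall, stand it on the cork mat and let go; then take it again in a grip that lets you tip it right over, and pour all six cylinders into the steel bowl of the balance, so that the beam comes level. Finally stand the empty cup upright, wholly on the mat, and do not disturb the staining jar.

Things in the scene. Friction and masses are not known exactly. Their poses are not given: they have to be found in the camera images.
- cup_center (a point): Point on the axis of the loose blue plastic cup, half-way up (42.5 mm above its underside); z runs along its axis to the mouth. Round, open, 85 mm tall, tapered: 54 mm across at the foot, 67 mm at the rim (outside), wall 3 mm, about 90 g empty. It starts in the stall, less than half filled by the six cylinders.
- cup: The same cup: centre of its underside, z up its axis.
- stall_floor (a point): Centre of the stall's floor, 5 mm above the bench; the cup stands on it. Fixed steel stand: two upright green plates, 66 mm wide, tops 109 mm above the bench, inner faces 44 mm from the centre along +x and -x of this point; along its y axis it is open but for low kerbs (16 mm high, 38 mm out), so the cup can be taken only from straight above, fingers closing along y.
- mat_top (a point): Centre of the upper face of the fixed round cork mat, 120 mm across and 5 mm thick, lying on the bench; z up.
- bowl_inside (a point): Point on the axis of the balance's steel bowl, 15 mm above its inner floor and 23 mm below its rim. Round: 120 mm across at the rim, 80 mm at the foot (outside), 42 mm tall, wall 3 mm; with the beam level the rim is 135 mm above the bench. It sits on the end of the beam nearer the robot, stays upright and moves up or down by up to 12 mm.
- balance_base (a point): Centre of the underside of the balance's fixed grey base, 170 mm along x, 90 mm along y, 34 mm high. The beam lies along x, its pivot 68 mm above the bench; the bearing cheeks under it reach 78 mm, a thin red pointer 98 mm. The bowl is 100 mm from here along -x, the weight pan 100 mm along +x.
- weight_pan (a point): Centre of the floor of the balance's flat far pan, 90 mm across; on it stands, fixed, the brass reference weight, 28 mm across and 39 mm tall. Not to be handled.
- balance_beam (a joint): Tilt of the balance's beam, rad: 0 is level, -0.12 (the stop; so at the start) is the bowl fully up and the brass weight down, positive is the bowl down. The weight equals the six grinding cylinders, which bring the beam level; one missing leaves it about 0.09 from level. Swings settle within about a second.
- staining_jar_center (a point): Middle, half-way up, of a loose glass staining jar with a knobbed lid and pink contents, 55 mm across, 114 mm tall; a bystander.
- piece0: Centre of one of six alike loose white ceramic grinding cylinders, 19 mm across, 18 mm long, edges rounded, smooth, 22 g each; all start in the cup.
- piece1: Centre of one of six alike loose white ceramic grinding cylinders, 19 mm across, 18 mm long, edges rounded, smooth, 22 g each; all start in the cup.
- piece2: Centre of one of six alike loose white ceramic grinding cylinders, 19 mm across, 18 mm long, edges rounded, smooth, 22 g each; all start in the cup.
- piece3: Centre of one of six alike loose white ceramic grinding cylinders, 19 mm across, 18 mm long, edges rounded, smooth, 22 g each; all start in the cup.
- piece4: Centre of one of six alike loose white ceramic grinding cylinders, 19 mm across, 18 mm long, edges rounded, smooth, 22 g each; all start in the cup.
- piece5: Centre of one of six alike loose white ceramic grinding cylinders, 19 mm across, 18 mm long, edges rounded, smooth, 22 g each; all start in the cup.
There are look-alikes about, which are no part of the job. What is shaped like the cup but orange is not meant.

How it is judged:
By the outcome, as a careful person would: the job done as asked, in the order asked, and still so for the second after the job is handed in, with the robot touching nothing.
It also fails if it takes over 58 s, if anything falls off the work surface, if the arm or the gripper's body presses on something with over 40 N, if the wrist force passes 120 N, or if a joint passes its speed limit or range.

## Working session

There is one attempt and no reset: what is moved stays moved. The work goes in short steps, Python scripts to look and compute and a tool call to move; the robot and the scene stay as the last step left them, time stands still between calls to the robot, and variables do not carry over. Pictures are saved under pics/ and viewed, and the job is handed in when it is done.

Besides the shell and the picture viewer there is one more tool, called after "Request:" by a JSON object that holds its "op" and its "data", one argument or row to a line. play_rows: Moves the arm, as the interface text tells. Its arguments: {"type":"object","properties":{"rows":{"type":"array","items":{"type":"number"}},"gripper":{"type":"number"},"squeeze":{"type":"number"}},"required":["rows"]}

```bash
mkdir -p pics; python3 - <<'E'
from plant import *
import cv2,json
s=get_state();print({k:(v if not hasattr(v,'round') else v) for k,v in s.items()})
for n in["scene","top","wrist"]:
    im=capture(n);cv2.imwrite(f"pics/{n}0.png",im[:,:,::-1])
    print(n,camera_info(n))
E
```

```text
{'t': 0.0, 'joint_positions': array([ 1.22640456e+00,  1.24494371e-01,  1.65166428e+00,  2.60210236e-05,
        1.36748873e+00, -8.26094825e-02]), 'joint_velocities': array([-1.58262663e-03,  7.15392089e-04,  9.81962771e-04,  3.76904559e-05,
       -8.31261632e-04, -2.05126749e-03]), 'joint_efforts': array([ 1.26302304e-03, -4.17585003e+01, -3.59943867e+01,  7.77002913e-02,
        4.90670814e-02, -1.87655601e-04]), 'eef_pos': array([0.1680326 , 0.62724567, 0.21339974]), 'orientation': array([ 1.30520264e-01,  9.91445109e-01, -1.00134055e-03, -2.30131308e-04]), 'wrist_force': array([-0.17044983, -0.09437106,  0.53928964]), 'ft_torque': array([ 0.06301384,  0.05611774, -0.0201098 ]), 'finger_gap': 0.9978681947354731}
scene {'camera_matrix': array([[395.88444689,   0.        , 254.58171162],
       [  0.        , 395.88444689, 197.98507264],
       [  0.        ,   0.        ,   1.        ]]), 'rvec': array([ 1.34509883, -2.35126485,  0.7772282 ]), 'tvec': array([0.19902189, 0.46802826, 0.57916571])}
top {'camera_matrix': array([[442.81148359,   0.        , 250.21291097],
       [  0.        , 442.81148359, 194.9943888 ],
       [  0.        ,   0.        ,   1.        ]]), 'rvec': array([ 2.10193257, -2.10110284,  0.24931417]), 'tvec': array([-0.09215457,  0.57130098,  1.08016352])}
wrist {'camera_matrix': array([[293.40689412,   0.        , 252.85070242],
       [  0.        , 293.40689412, 195.10086906],
       [  0.        ,   0.        ,   1.        ]]), 'tool_from_camera': array([[ 5.29761581e-04, -9.63903811e-01, -2.66250188e-01,
         7.50881284e-02],
       [ 9.99999850e-01,  4.74503272e-04,  2.71872071e-04,
        -5.09220760e-04],
       [-1.35721940e-04, -2.66250292e-01,  9.63903918e-01,
        -1.69837868e-01],
       [ 0.00000000e+00,  0.00000000e+00,  0.00000000e+00,
         1.00000000e+00]])}
```

View pics/scene0.png

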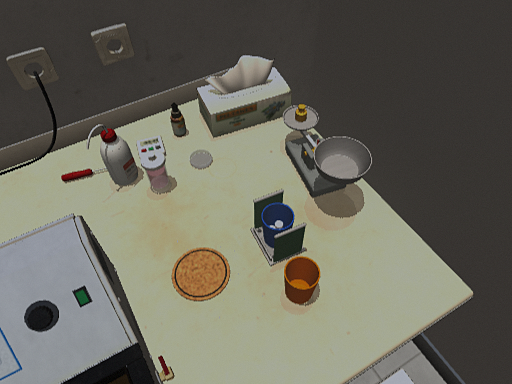

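View pics/top0.png

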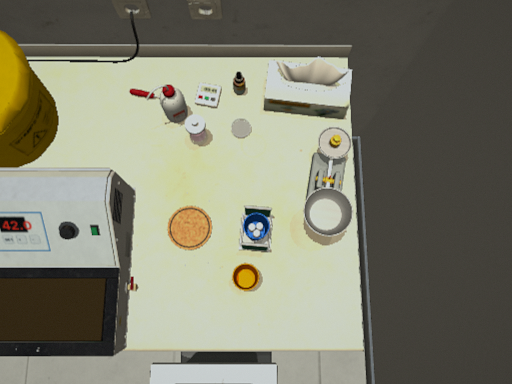

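View pics/wrist0.png

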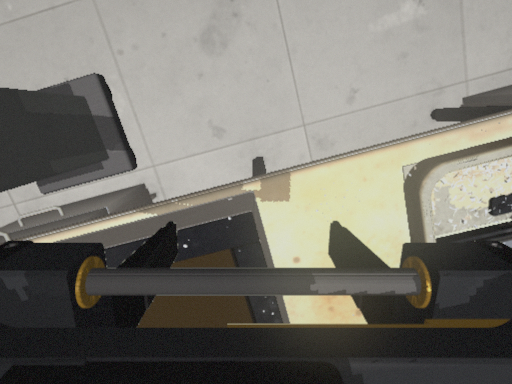

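Look-alikes for the cup: the blue cup in the stall is at top (256,227) / scene (277,222), and the orange cup is at top (246,277) / scene (301,279). I choose the blue one. The jar is pink with a white knob, at top (196,127) / scene (158,175).

```bash
cat > h.py <<'E'
import numpy as np,cv2
from scipy.spatial.transform import Rotation as R
from plant import *
def cam(n):
    i=camera_info(n);K=i['camera_matrix'];Rm=cv2.Rodrigues(i['rvec'])[0];return K,Rm,i['tvec'].reshape(3)
def ray(n,uv,pose=None):
    if n=='wrist':
        i=camera_info(n);K=i['camera_matrix'];T=i['tool_from_camera'];p,q=pose;W=R.from_quat(q).as_matrix()
        o=p+W@T[:3,3];A=W@T[:3,:3]
    else:
        K,Rm,t=cam(n);A=Rm.T;o=-Rm.T@t
    d=A@np.linalg.inv(K)@np.array([uv[0],uv[1],1.]);return o,d/np.linalg.norm(d)
def onz(n,uv,z,pose=None):
    o,d=ray(n,uv,pose);return o+d*(z-o[2])/d[2]
def tri(rs):
    A=sum(np.eye(3)-np.outer(d,d) for o,d in rs);b=sum((np.eye(3)-np.outer(d,d))@o for o,d in rs)
    p=np.linalg.solve(A,b);return p,[np.linalg.norm(np.cross(p-o,d))*1000 for o,d in rs]
def proj(n,P):
    K,Rm,t=cam(n);c=Rm@np.array(P,float)+t;c=K@c;return c[:2]/c[2]
def mask(im,lo,hi):
    return cv2.inRange(cv2.cvtColor(im,cv2.COLOR_RGB2HSV),lo,hi)
E
python3 - <<'E'
from h import *
np.set_printoptions(precision=4,suppress=True)
for n in['scene','top']: print(n,ray(n,(256,192)))
S=cv2.imread('pics/scene0.png');T=cv2.imread('pics/top0.png')
def big(im,c,w,f,name):
    x,y=c;cr=im[y-w:y+w,x-w:x+w];cv2.imwrite(name,cv2.resize(cr,None,fx=f,fy=f,interpolation=cv2.INTER_CUBIC))
big(S,(277,230),60,5,'pics/sc_cup.png');big(T,(256,227),50,6,'pics/tp_cup.png');
big(S,(330,160),60,5,'pics/sc_bal.png');big(T,(330,185),65,4,'pics/tp_bal.png')
for n,I in(('scene',S),('top',T)):
    rgb=I[:,:,::-1].copy()
    for nm,lo,hi in(('cork',(5,90,120),(18,200,255)),('blue',(105,120,40),(130,255,255)),('green',(40,60,20),(90,255,120)),('steel',(0,0,60),(180,40,220))):
        m=mask(rgb,lo,hi)
        k,l,st,ce=cv2.connectedComponentsWithStats(m)
        for j in range(1,k):
            if st[j,4]>120: print(n,nm,st[j],ce[j])
for n,uv in(('top',(190,227)),('scene',(201,273))): print('mat',onz(n,uv,.005))
print('jar',onz('top',(196,127),.1)); print('orange',onz('top',(246,277),.08));print('bowl',onz('top',(328,213),.145))
E
```

```text
scene (array([0.1203, 0.1527, 0.7459]), array([ 0.5302, -0.3058, -0.7908]))
top (array([ 0.3091, -0.0858,  1.1827]), array([ 0.2353, -0.0184, -0.9718]))
scene cork [172 247  58  54 409] [200.3178 275.9658]
scene cork [ 176  251   49   45 1674] [200.2515 273.0968]
scene blue [261 202  33  42 601] [277.6206 216.203 ]
scene blue [  0 328  22  52 127] [ 10.3543 355.5906]
scene green [254 193  29  35 229] [264.9083 207.6987]
scene green [274 227  31  35 523] [288.3862 244.0191]
scene green [ 75 289  14  17 144] [ 81.5903 296.7639]
scene steel [    0     0   322   384 35588] [129.8075 205.5532]
scene steel [ 91  22  34  14 148] [106.9189  28.3986]
scene steel [148  32  22  28 123] [160.5366  42.5447]
scene steel [  6  47  38  14 145] [23.7448 52.6   ]
scene steel [ 286  128   87   63 2909] [331.2544 158.1904]
scene steel [  0 130  53  21 125] [ 26.04  139.704]
scene steel [185 160  50  23 437] [211.5584 173.1373]
scene steel [  135   180   336   204 20814] [323.6024 317.0295]
scene steel [274 223  32  15 126] [289.4365 230.1746]
scene steel [250 226  31  40 327] [263.7706 244.6758]
scene s
[... 252 characters left out ...]
364 359.0932]
top cork [ 168  206   44   44 1277] [189.3132 227.5904]
top blue [243 212  27  28 396] [256.101  224.3384]
top steel [   0    0  137   46 5267] [65.5373 22.8445]
top steel [     0      0    512    384 140549] [296.253  198.0685]
top steel [ 25  54 107   7 424] [79.9387 57.6179]
top steel [ 28  61  17  14 138] [36.2029 65.9058]
top steel [244 194  28  17 173] [260.9595 204.3699]
top steel [   0  213   49   37 1227] [ 24.1002 234.3407]
top steel [235 212  38  41 560] [252.8518 235.0071]
top steel [249 222  14  15 133] [255.8346 228.6917]
mat [0.4974 0.0694 0.005 ]
mat [0.4934 0.0695 0.005 ]
jar [0.7452 0.0494 0.1   ]
orange [ 0.3617 -0.0815  0.08  ]
bowl [ 0.5089 -0.2772  0.145 ]
```

View pics/sc_cup.png

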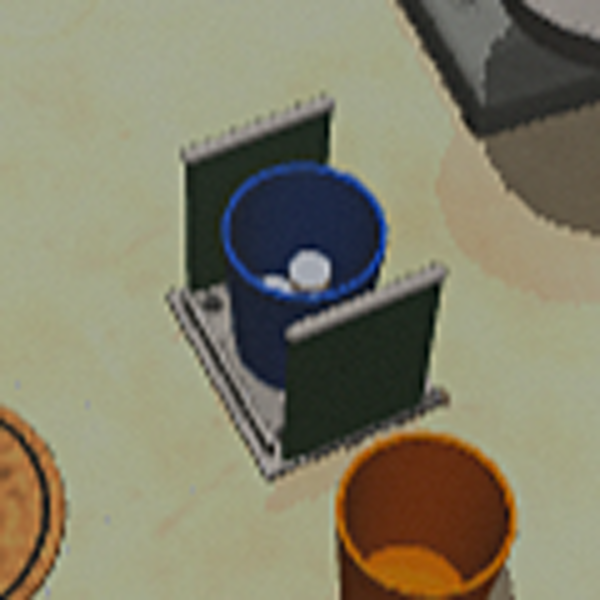

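View pics/tp_cup.png

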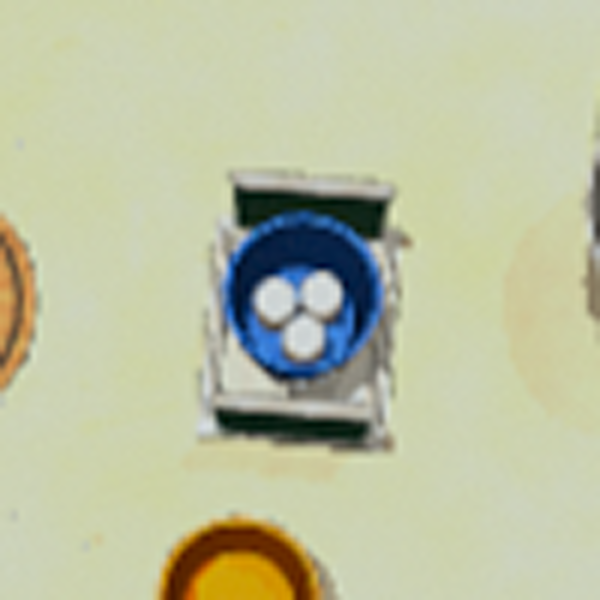

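View pics/sc_bal.png

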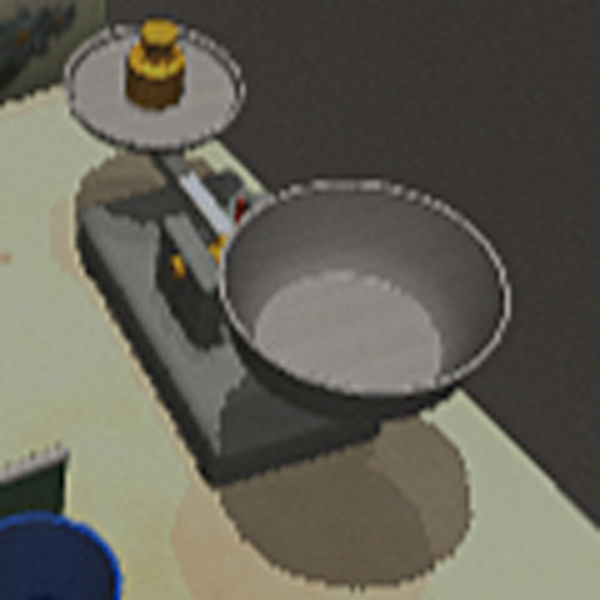

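View pics/tp_bal.png

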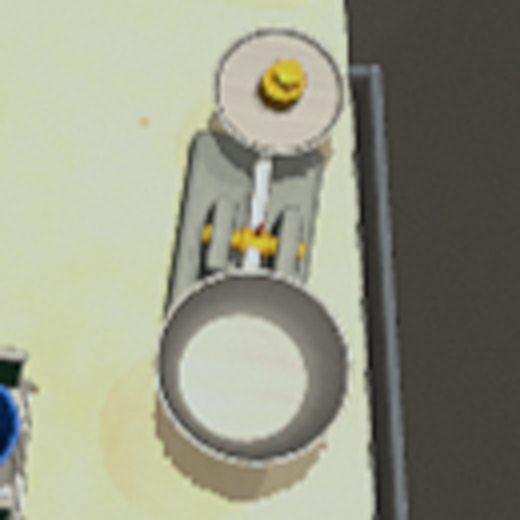

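```bash
python3 - <<'E'
from h import *
np.set_printoptions(precision=4,suppress=True)
s=lambda x,y:(x/5+217-.4,y/5+170-.4); t=lambda x,y:(x/6+206-.4,y/6+177-.4)
def T(nm,a,b):
    p,r=tri([ray('scene',a),ray('top',b)]);print(nm,p,np.round(r,1));return p
T('rim',s(305,230),t(305,295))
a=T('pl1L',s(183,155),t(233,176));b=T('pl1R',s(333,102),t(393,187))
c=T('pl2L',s(290,332),t(217,397));d=T('pl2R',s(445,268),t(371,410))
T('c',s(258,129),t(313,182));T('c',s(367,300),t(294,404))
v=(b-a)[:2];print('plate dir',v/np.linalg.norm(v),np.arctan2(*(-v)[::-1]));v=(d-c)[:2];print(np.arctan2(*(-v)[::-1]))
sb=lambda x,y:(x/5+270-.4,y/5+100-.4); tb=lambda x,y:(x/4+265-.4,y/4+120-.4)
T('bowl',sb(365,287),tb(254,368));
T('weight top',sb(160,32),tb(290,70));T('pan',sb(155,90),tb(280,93))
T('mat',(200.3,273.1),(189.7,227.6))
K=[('scene',(301,268)),('top',(246,277))];print('orange',tri([ray(*k) for k in K]))
print('jar',tri([ray('scene',(151,148)),ray('top',(196,122))]))
import sys
S=cv2.imread('pics/scene0.png');
cv2.imwrite('pics/jar.png',cv2.resize(S[110:210,70:240],None,fx=4,fy=4,interpolation=cv2.INTER_CUBIC))
# base corner points from known
print('base front corners', onz('scene',sb(208,462),.034),onz('scene',sb(80,210),.034))
E
```

```text
rim [ 0.4867 -0.1076  0.0901] [0.4 0.4]
pl1L [ 0.5334 -0.078   0.1068] [0.8 0.8]
pl1R [ 0.5286 -0.1452  0.1033] [2.1 2.1]
pl2L [ 0.4421 -0.0716  0.1051] [0.8 0.8]
pl2R [ 0.4349 -0.135   0.11  ] [2.4 2.4]
c [ 0.5311 -0.1114  0.1044] [1.3 1.3]
c [ 0.4386 -0.1033  0.1072] [1.3 1.3]
plate dir [-0.0715 -0.9974] 1.4992162540577985
1.458756631680749
bowl [ 0.5117 -0.2782  0.1446] [0.9 0.9]
weight top [ 0.7095 -0.3138  0.1199] [1.3 1.3]
pan [ 0.707  -0.3135  0.0854] [0.7 0.7]
mat [0.4963 0.0705 0.0006] [0.2 0.2]
orange (array([ 0.3619, -0.0805,  0.0995]), [np.float64(1.6319031553406338), np.float64(1.6319031553407728)])
jar (array([0.7459, 0.0474, 0.1344]), [np.float64(2.1834416426810423), np.float64(2.1834416426809975)])
base front corners [ 0.5336 -0.2304  0.034 ] [ 0.6978 -0.2677  0.034 ]
```

View pics/jar.png

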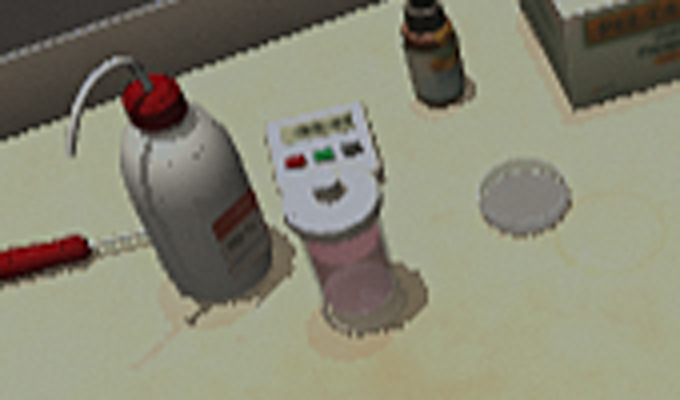

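```bash
python3 - <<'E'
from h import *
np.set_printoptions(precision=4,suppress=True)
print(proj('top',[.168,.628,.213]),proj('top',[.168,.628,.0]),proj('scene',[.168,.628,.213]))
for z in(0,.1,.2,.25,.3):print(z,onz('top',(113,170),z),onz('top',(122,354),z),onz('top',(117,268),z))
print('oven corner',tri([ray('scene',(76,218)),ray('top',(112,170))]))
s=get_state();Rm=R.from_quat(s['orientation']).as_matrix();print(Rm)
d=np.array([.486,-.107,.2])-s['eef_pos'];print(Rm.T@d*1000)
E
python3 -c "
import cv2
S=cv2.imread('pics/scene0.png');cv2.imwrite('pics/oven.png',cv2.resize(S[190:384,0:200],None,fx=4,fy=3))"
```

```text
[-100.4845  369.7985] [-35.7406 356.6431] [-294.0313  811.7091]
0 [0.6578 0.2886 0.    ] [0.174  0.2317 0.    ] [0.3888 0.259  0.    ]
0.1 [0.6283 0.2569 0.1   ] [0.1854 0.2049 0.1   ] [0.3821 0.2299 0.1   ]
0.2 [0.5988 0.2252 0.2   ] [0.1968 0.178  0.2   ] [0.3753 0.2007 0.2   ]
0.25 [0.5841 0.2094 0.25  ] [0.2025 0.1646 0.25  ] [0.372  0.1862 0.25  ]
0.3 [0.5694 0.1936 0.3   ] [0.2082 0.1512 0.3   ] [0.3686 0.1716 0.3   ]
oven corner (array([0.6015, 0.2299, 0.1899]), [np.float64(0.8786679167412416), np.float64(0.8786679167410935)])
[[-0.9659  0.2588 -0.0006]
 [ 0.2588  0.9659 -0.0016]
 [ 0.0001 -0.0017 -1.    ]]
[-497.1728 -627.0163   14.6315]
```

View pics/oven.png

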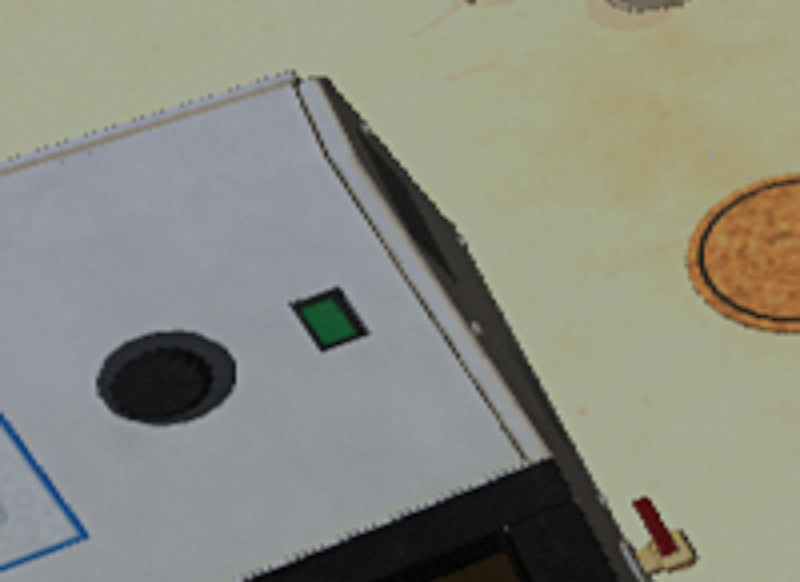

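```bash
python3 - <<'E'
from h import *
np.set_printoptions(precision=4,suppress=True)
print('oven front corner',tri([ray('scene',(136,343)),ray('top',(119,268))]))
print('oven lower front',onz('top',(117,354),0.1))
E
```

```text
oven front corner (array([0.3814, 0.2215, 0.114 ]), [np.float64(0.49015886875585263), np.float64(0.49015886875577985)])
oven lower front [0.1854 0.2164 0.1   ]
```

Request:
{"op": "play_rows", "data": {
  "rows": [0,0,-60,0,0,0,-60,0,0,0,-60,0,0,0,0,0],
  "gripper": -1
}}

```text
t: 0.65
eef_pos: [0.1687, 0.6294, 0.4025]
orientation: [0.13, 0.991, 0.006, 0.001]
wrist_force: [-0.0, -0.1, 0.5]
finger_gap: 1.0
```

Request:
{"op": "play_rows", "data": {
  "rows": [-38,-48,0,0,-38,-48,0,0,-38,-48,0,0,-38,-48,0,0,-38,-48,0,0,-38,-48,0,0,-38,-48,0,0,-38,-48,0,0,-38,-48,0,0,-38,-48,0,0,-38,-48,15,0,-38,-48,15,0,-41,-51,15,-0.175,0,0,0,0]
}}

```text
t: 2.4
eef_pos: [0.4833, -0.1043, 0.3465]
orientation: [0.046, 0.999, 0.001, -0.004]
wrist_force: [-0.7, 0.8, -0.4]
finger_gap: 1.0
```

```bash
cat > wcap.py <<'E'
from h import *
import json,sys
np.set_printoptions(precision=4,suppress=True)
s=get_state();im=capture('wrist');n=sys.argv[1]
cv2.imwrite(f'pics/{n}.png',im[:,:,::-1]);json.dump([list(s['eef_pos']),list(s['orientation'])],open(f'{n}.json','w'))
print(s['t'],s['eef_pos'],s['orientation'],s['joint_positions'],s['wrist_force'],s['finger_gap'])
print(R.from_quat(s['orientation']).as_matrix())
E
python3 wcap.py w1
```

```text
2.4 [ 0.4833 -0.1043  0.3465] [ 0.0457  0.9989  0.0008 -0.0035] [-0.3208 -0.2698  1.805  -0.0005  1.6137 -1.8002] [-0.67    0.7548 -0.4278] 0.9998423225836709
[[-0.9958  0.0913 -0.007 ]
 [ 0.0913  0.9958  0.0018]
 [ 0.0072  0.0012 -1.    ]]
```

View pics/w1.png

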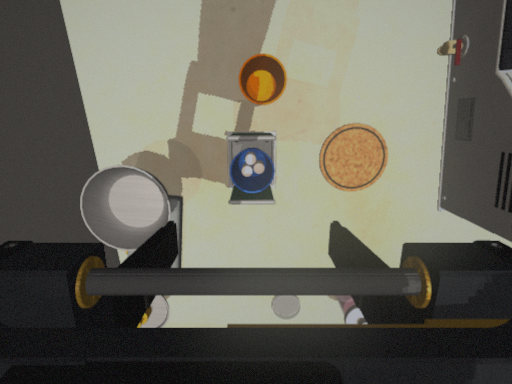

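```bash
python3 - <<'E'
import cv2
I=cv2.imread('pics/w1.png');a=cv2.resize(I[120:220,205:305],None,fx=6,fy=6,interpolation=cv2.INTER_CUBIC);cv2.imwrite('pics/w1c.png',a)
cv2.imwrite('pics/w1b.png',cv2.resize(I[110:260,75:195],None,fx=4,fy=4,interpolation=cv2.INTER_CUBIC))
E
```

```text
(no output)
```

View pics/w1c.png

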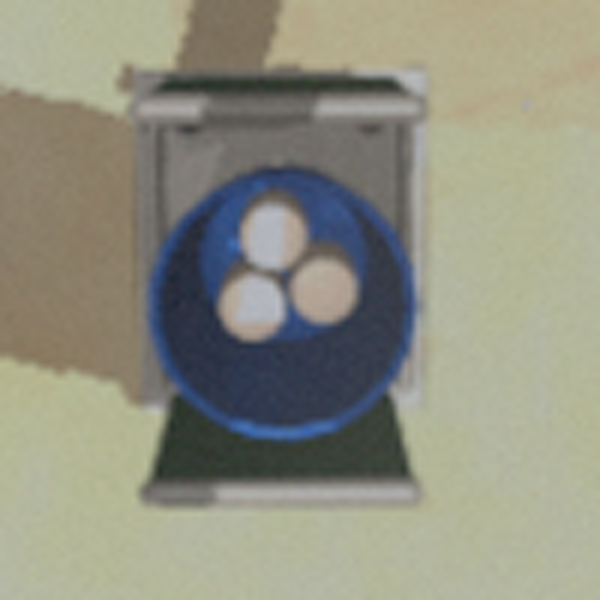

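View pics/w1b.png

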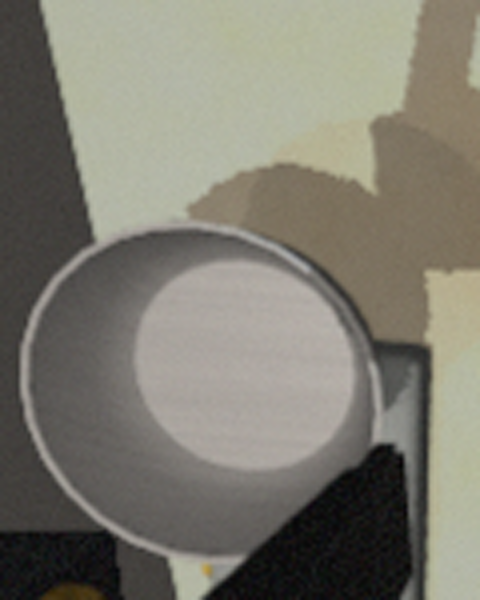

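```bash
python3 - <<'E'
from h import *
import json
np.set_printoptions(precision=4,suppress=True)
p=json.load(open('w1.json'));p=(np.array(p[0]),p[1])
rw=lambda uv:ray('wrist',uv,p)
def T(nm,a,b,c):
    q,r=tri([ray('scene',a),ray('top',b),rw(c)]);print(nm,q,np.round(r,1));
    print('   wrist+top',tri([ray('top',b),rw(c)]))
s=lambda x,y:(x/5+217-.4,y/5+170-.4); t=lambda x,y:(x/6+206-.4,y/6+177-.4)
T('rim',s(305,230),t(305,295),(251.5,170.3))
T('bowl',(342.6,157),(328.2,211.8),(125.4,207.6))
T('mat',(200.3,273.1),(189.7,227.6),(353.5,157.5))
w=lambda x,y:(205+x/6-.4,120+y/6-.4)
print('stall c', (onz('wrist',w(280,108),.109,p)+onz('wrist',w(281,491),.109,p))/2,onz('wrist',w(280,108),.109,p),onz('wrist',w(281,491),.109,p))
print('rim z.09',onz('wrist',(251.5,170.3),.09,p))
print('orange',onz('wrist',(262.5,79),.085,p))
E
```

```text
rim [ 0.4861 -0.1071  0.0912] [0.5 0.7 0.6]
   wrist+top (array([ 0.4974, -0.1082,  0.0257]), [np.float64(0.35520345977060597), np.float64(0.35520345977060785)])
bowl [ 0.5113 -0.2779  0.1445] [0.9 0.6 0.9]
   wrist+top (array([ 0.5122, -0.2786,  0.141 ]), [np.float64(0.3875251402574668), np.float64(0.3875251402574654)])
mat [0.4952 0.0709 0.0039] [0.6 0.9 0.8]
   wrist+top (array([0.4943, 0.0694, 0.0107]), [np.float64(0.4692540322285923), np.float64(0.4692540322286056)])
stall c [ 0.4827 -0.1064  0.109 ] [ 0.4374 -0.1024  0.109 ] [ 0.528  -0.1105  0.109 ]
rim z.09 [ 0.4859 -0.1066  0.09  ]
orange [ 0.3614 -0.0799  0.085 ]
```

Request:
{"op": "play_rows", "data": {
  "rows": [-2.5,-2.5,50,0,0,0,60,0,0,0,60,0,0,0,60,0,0,0,40,0,0,0,25,0,0,0,0,0]
}}

```text
t: 3.32
eef_pos: [0.484, -0.1022, 0.0538]
orientation: [0.043, 0.999, 0.001, -0.002]
wrist_force: [-0.7, 0.5, -0.4]
finger_gap: 1.003
```

```bash
python3 wcap.py w2; python3 - <<'E'
from h import *
cv2.imwrite('pics/s2.png',cv2.resize(capture('scene')[130:310,200:390,::-1],None,fx=4,fy=3.3))
E
```

```text
3.325 [ 0.484  -0.1022  0.0538] [ 0.0428  0.9991  0.0008 -0.0024] [-0.3168 -0.0574  2.1239  0.0002  1.0801 -1.8021] [-0.7366  0.5074 -0.4283] 1.0028933011294674
[[-0.9963  0.0856 -0.0048]
 [ 0.0856  0.9963  0.0018]
 [ 0.0049  0.0014 -1.    ]]
```

View pics/w2.png

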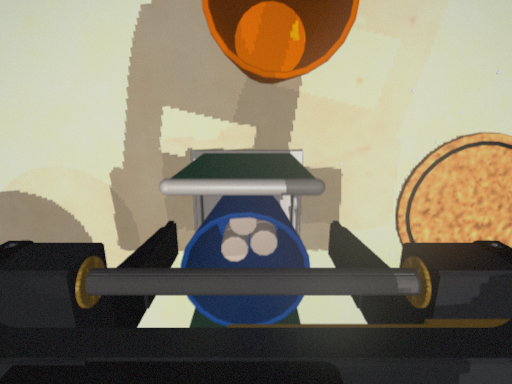

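View pics/s2.png

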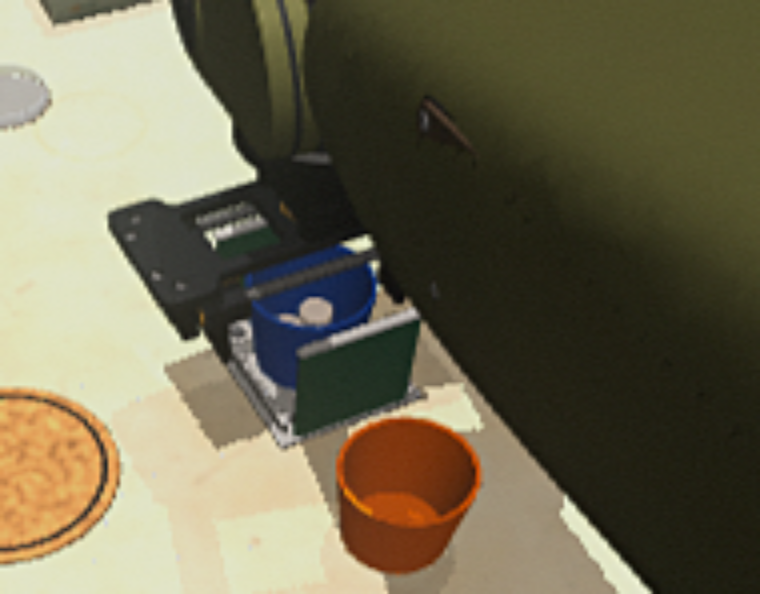

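Request:
{"op": "play_rows", "data": {
  "rows": [-1,-4,2,0,0,0,0,0]
}}

```text
t: 3.68
eef_pos: [0.4877, -0.1086, 0.0552]
orientation: [0.044, 0.999, -0.0, 0.001]
wrist_force: [0.5, 0.6, 0.1]
finger_gap: 0.996
```

Request:
{"op": "play_rows", "data": {
  "rows": [0,0,0,0,0,0,0,0,0,0,0,0,0,0,0,0],
  "gripper": 1,
  "squeeze": 15
}}

```text
t: 4.18
eef_pos: [0.4868, -0.108, 0.054]
orientation: [0.043, 0.999, 0.0, 0.0]
wrist_force: [0.3, 0.6, 0.1]
finger_gap: 0.692
```

Request:
{"op": "play_rows", "data": {
  "rows": [0,0,0,0,0,0,0,0,0,0,-15,0,0,0,-25,0,0,0,0,0]
}}

```text
t: 4.8
eef_pos: [0.4885, -0.1089, 0.0966]
orientation: [0.043, 0.999, -0.001, 0.002]
wrist_force: [0.3, -0.1, -1.9]
finger_gap: 0.693
```

```bash
python3 wcap.py w3
```

```text
4.8 [ 0.4885 -0.1089  0.0966] [ 0.0434  0.9991 -0.0009  0.0025] [-0.3264 -0.1081  2.0907 -0.0003  1.1538 -1.8103] [ 0.3368 -0.0545 -1.9485] 0.6926440094420067
[[-0.9962  0.0867  0.0049]
 [ 0.0867  0.9962 -0.002 ]
 [-0.005  -0.0015 -1.    ]]
```

View pics/w3.png

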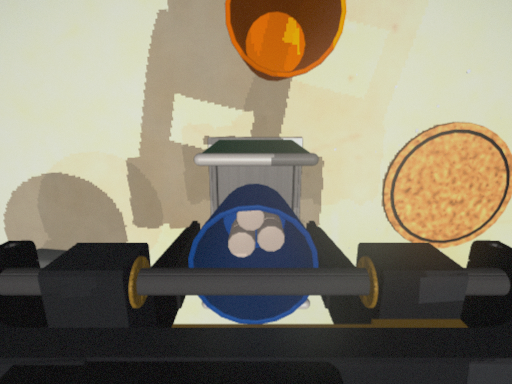

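Request:
{"op": "play_rows", "data": {
  "rows": [0,0,-40,0,0,0,-45,0,0,0,-15,0,1,25,0,0,2,40,0,0,2,45,0,0,2,40,0,0,2,29,0,0,0,0,30,0,0,0,40,0,0,0,40,0,0,0,15,0,0,0,0,0]
}}

```text
t: 6.48
eef_pos: [0.492, 0.0709, 0.0672]
orientation: [0.043, 0.999, -0.0, -0.002]
wrist_force: [-0.3, -0.5, -1.9]
finger_gap: 0.688
```

```bash
python3 wcap.py w4;python3 - <<'E'
from h import *
cv2.imwrite('pics/s4.png',cv2.resize(capture('scene')[150:330,110:300,::-1],None,fx=4,fy=3.3))
E
```

```text
6.475 [0.492  0.0709 0.0672] [ 0.0434  0.9991 -0.0002 -0.0019] [ 0.035  -0.0718  2.1118 -0.0001  1.1053 -1.4488] [-0.2504 -0.462  -1.913 ] 0.6877766723476005
[[-0.9962  0.0868 -0.0037]
 [ 0.0868  0.9962 -0.0002]
 [ 0.0037 -0.0005 -1.    ]]
```

View pics/w4.png

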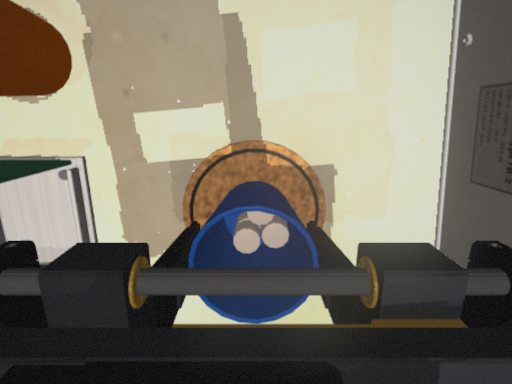

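View pics/s4.png

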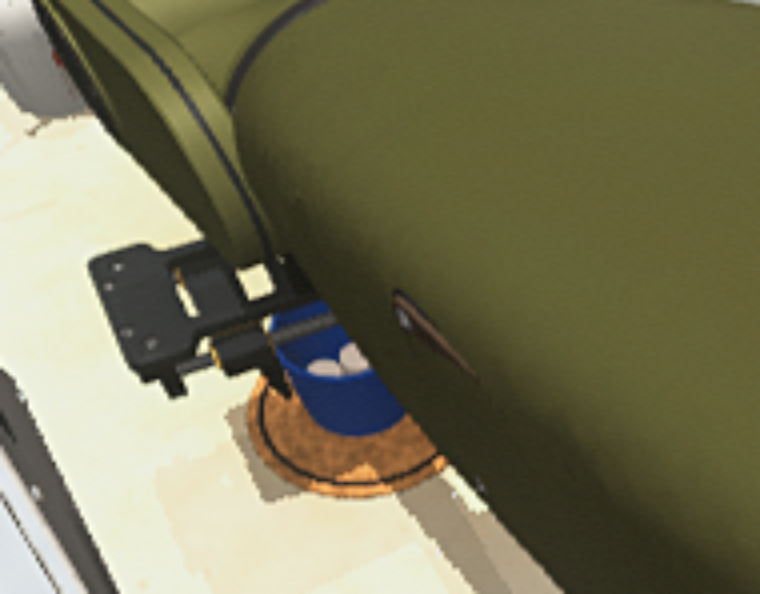

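Request:
{"op": "play_rows", "data": {
  "rows": [-2,0,6,0,0,0,4,0,0,0,0,0]
}}

```text
t: 6.95
eef_pos: [0.4951, 0.0708, 0.0588]
orientation: [0.043, 0.999, -0.0, -0.0]
wrist_force: [1.3, -0.2, -2.4]
finger_gap: 0.695
```

Request:
{"op": "play_rows", "data": {
  "rows": [0,0,3,0,0,0,0,0]
}}

```text
t: 7.2
eef_pos: [0.495, 0.0708, 0.0557]
orientation: [0.043, 0.999, -0.0, -0.0]
wrist_force: [0.2, 0.1, -2.1]
finger_gap: 0.691
```

Request:
{"op": "play_rows", "data": {
  "rows": [0,0,2,0,0,0,0,0]
}}

```text
t: 7.45
eef_pos: [0.4955, 0.0708, 0.0541]
orientation: [0.043, 0.999, 0.0, 0.0]
wrist_force: [0.7, 0.1, -2.0]
finger_gap: 0.686
```

Request:
{"op": "play_rows", "data": {
  "rows": [0,0,2,0,0,0,0,0]
}}

```text
t: 7.7
eef_pos: [0.4968, 0.0709, 0.0537]
orientation: [0.043, 0.999, 0.0, 0.001]
wrist_force: [-0.4, 0.7, 4.5]
finger_gap: 0.693
```

Contact with the mat (force jumped up by 6 N). Release and rise.

Request:
{"op": "play_rows", "data": {
  "rows": [0,0,-1,0,0,0,0,0,0,0,0,0,0,0,0,0],
  "gripper": -1
}}

```text
t: 8.2
eef_pos: [0.4951, 0.0708, 0.0527]
orientation: [0.043, 0.999, -0.0, -0.0]
wrist_force: [-0.3, 1.2, -0.6]
finger_gap: 0.991
```

Request:
{"op": "play_rows", "data": {
  "rows": [0,0,-40,0,0,0,-60,0,0,0,-60,0,0,0,-60,0,0,0,-60,0,0,0,0,0]
}}

```text
t: 8.95
eef_pos: [0.4976, 0.0709, 0.3399]
orientation: [0.043, 0.999, 0.0, 0.006]
wrist_force: [-0.1, 0.3, -0.6]
finger_gap: 0.999
```

```bash
python3 wcap.py w5
```

```text
8.95 [0.4976 0.0709 0.3399] [0.0434 0.999  0.0004 0.0059] [ 0.0347 -0.263   1.8103 -0.      1.5826 -1.4494] [-0.1398  0.2637 -0.5677] 0.9986044633282913
[[-0.9962  0.0866  0.0117]
 [ 0.0866  0.9962  0.0004]
 [-0.0117  0.0014 -0.9999]]
```

View pics/w5.png

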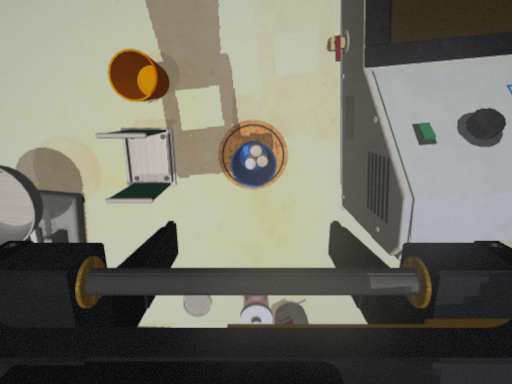

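```bash
cat > kin.py <<'E'
import numpy as np
from scipy.optimize import least_squares
D=[([1.22640456,.124494371,1.65166428,0,1.36748873,-.0826],[.1680326,.62724567,.21339974]),
([-0.3208,-0.2698,1.805,-0.0005,1.6137,-1.8002],[0.4833,-0.1043,0.3465]),
([-0.3168,-0.0574,2.1239,0.0002,1.0801,-1.8021],[0.484,-0.1022,0.0538]),
([-0.3264,-0.1081,2.0907,-0.0003,1.1538,-1.8103],[0.4885,-0.1089,0.0966]),
([0.035,-0.0718,2.1118,-0.0001,1.1053,-1.4488],[0.492,0.0709,0.0672]),
([0.0347,-0.263,1.8103,0,1.5826,-1.4494],[0.4976,0.0709,0.3399])]
def fk(p,q):
    a,h,L1,L2,e,d=p;L3=0.25
    A=q[1]+q[2];S=A+q[4]
    r=a+L1*np.sin(q[1])+L2*np.sin(A)-e*np.cos(A)+L3*np.sin(S)
    z=h+L1*np.cos(q[1])+L2*np.cos(A)+e*np.sin(A)+L3*np.cos(S)
    c,s=np.cos(q[0]),np.sin(q[0]);return np.array([r*c-d*s,r*s+d*c,z])
f=lambda p:np.concatenate([(fk(p,q)-np.array(x))*1000 for q,x in D]+[[ (p[0])*3,p[4]*3,(p[2]-p[3])*3]])
if __name__=='__main__':
    s=least_squares(f,[0,.3,.4,.4,0,.05]);print(s.x,np.round(s.fun,1))
E
python3 kin.py
```

```text
[ 5.50244804e-05  1.81661258e-01  4.51878866e-01  6.13040696e-01
 -4.25305190e-02  5.35674226e-02] [ 0.  -0.  -0.   0.4  0.   0.   0.1 -0.1 -0.  -0.2  0.2 -0.   0.1 -0.1
  0.  -0.4 -0.   0.   0.  -0.1 -0.5]
```

Request:
{"op": "play_rows", "data": {
  "rows": [0,0,-60,0,0,0,-60,0,0,0,-60,0,0,0,-60,0,0,0,-60,0,0,0,-60,0,0,0,-60,0,0,0,-60,0,0,0,-60,0,0,0,-60,0,0,0,0,0]
}}

```text
t: 10.38
eef_pos: [0.495, 0.0693, 0.8745]
orientation: [0.044, 0.999, 0.001, 0.003]
wrist_force: [1.2, 0.2, -1.2]
finger_gap: 1.002
```

```bash
cat > st.py <<'E'
from h import *
np.set_printoptions(precision=4,suppress=True)
s=get_state();print(s['t'],s['eef_pos'],s['joint_positions'],s['wrist_force'],s['finger_gap']);print(R.from_quat(s['orientation']).as_matrix())
E
python3 st.py
```

```text
10.375 [0.495  0.0693 0.8745] [ 0.0311  0.4219  0.0373  0.0024  2.6761 -1.4505] [ 1.1962  0.2338 -1.2065] 1.0022710625816837
[[-0.9962  0.087   0.0061]
 [ 0.087   0.9962  0.0013]
 [-0.006   0.0018 -1.    ]]
```

Request:
{"op": "play_rows", "data": {
  "rows": [-40,0,-40,0,-40,0,-40,0,0,0,0,0]
}}

```text
t: 10.75
eef_pos: [0.4961, 0.0531, 0.8759]
orientation: [0.044, 0.999, 0.004, 0.005]
wrist_force: [0.1, 0.4, -0.8]
finger_gap: 0.998
```

```bash
python3 st.py
```

```text
10.75 [0.4961 0.0531 0.8759] [-0.0054  0.4261  0.0263  0.0165  2.6799 -1.4735] [ 0.1246  0.3818 -0.8007] 0.9981039348852618
[[-0.9961  0.0878  0.0094]
 [ 0.0879  0.9961  0.0073]
 [-0.0087  0.0081 -0.9999]]
```

```bash
python3 - <<'E'
from h import *
a=cv2.imread('pics/scene0.png');b=cv2.imread('pics/top0.png')
f=lambda i:np.clip(255*(i/255.)**.45,0,255).astype(np.uint8)
g=np.hstack([f(a),f(b)]);cv2.imwrite('pics/br.png',cv2.resize(g,(800,300)))
print(onz('top',(250,55),0),onz('top',(350,55),0),onz('top',(365,345),0),onz('top',(357,140),0))
E
```

```text
[ 1.01317065 -0.09176271  0.        ] [ 1.01406067 -0.38855039  0.        ] [ 0.19513508 -0.38431219  0.        ] [ 0.7471454  -0.39454689  0.        ]
```

View pics/br.png

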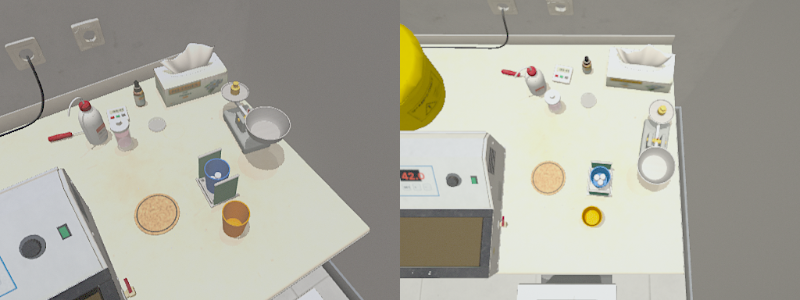

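Request:
{"op": "play_rows", "data": {
  "rows": [60,0,0,0,60,0,0,0,60,0,0,0,0,0,-60,0,0,0,-60,0,0,0,-60,0,0,0,-60,0,0,0,0,0]
}}

```text
t: 11.75
eef_pos: [0.309, 0.0642, 0.9524]
orientation: [0.044, 0.997, 0.011, 0.068]
wrist_force: [0.7, -0.3, 0.0]
finger_gap: 1.0
```

```bash
python3 st.py
```

```text
11.75 [0.309  0.0642 0.9524] [ 0.0228  0.0775  0.2469  0.0273  2.6805 -1.4355] [ 0.6715 -0.2994  0.0354] 0.9999530381162777
[[-0.9871  0.0853  0.1358]
 [ 0.0882  0.996   0.0153]
 [-0.134   0.027  -0.9906]]
```

Request:
{"op": "play_rows", "data": {
  "rows": [-55,4,20,0,-55,4,20,0,-55,4,20,0,-55,4,20,0,-55,4,20,0,-40,3,-45,0,-40,3,-45,0,-40,3,-45,0,-41,3,-44,0,-41,3,-44,0,0,0,0,0]
}}

```text
t: 13.12
eef_pos: [0.6002, 0.0409, 0.8769]
orientation: [0.043, 0.988, 0.021, 0.145]
wrist_force: [0.4, 0.4, -0.0]
finger_gap: 0.999
```

```bash
python3 st.py
```

```text
13.125 [0.6002 0.0409 0.8769] [-0.0409  0.4494  0.0252  0.0583  2.3756 -1.4758] [ 0.372   0.3625 -0.0094] 0.9989890781113667
[[-0.9544  0.0799  0.2876]
 [ 0.092   0.9953  0.0287]
 [-0.284   0.0538 -0.9573]]
```

Request:
{"op": "play_rows", "data": {
  "rows": [-44,3,-42,0,-44,3,-42,0,-44,3,-42,0,-46,3,-40,0,-47,3,-38,0,-48,3,-36,0,-50,3,-34,0,-52,3,-32,0,-53,3,-29,0,-54,3,-26,0,-55,3,-24,0,-56,3,-22,0,0,0,0,0]
}}

```text
t: 14.75
eef_pos: [0.6674, -0.0005, 0.9492]
orientation: [0.043, 0.94, 0.038, 0.335]
wrist_force: [-0.7, -0.4, -0.1]
finger_gap: 1.001
```

```bash
python3 st.py
```

```text
14.75 [ 0.6674 -0.0005  0.9492] [-0.138   0.4117  0.0265  0.144   2.0221 -1.508 ] [-0.6948 -0.4149 -0.0648] 1.0008108487602518
[[-0.7719  0.056   0.6332]
 [ 0.1069  0.9934  0.0424]
 [-0.6267  0.1004 -0.7728]]
```

```bash
cat > kin2.py <<'E'
from h import *
from kin import D as D0
from scipy.optimize import least_squares
Rz=lambda a:R.from_euler('z',a).as_matrix();Ry=lambda a:R.from_euler('y',a).as_matrix()
def fk(p,q):
    h,L1,L2,e,d,L3,yo=p
    P=np.array([0,d,h]);M=Rz(q[0])
    P=M@P; P[2]=h
    M=M@Ry(q[1]);P=P+M@np.array([0,0,L1])
    M=M@Ry(q[2]);P=P+M@np.array([-e,0,L2])
    M=M@Rz(q[3]);M=M@Ry(q[4]);P=P+M@np.array([0,0,L3])
    return P,M@Rz(q[5]+yo)
X=[(q,x,None) for q,x in D0]+[([0.0228,0.0775,0.2469,0.0273,2.6805,-1.4355],[.309,.0642,.9524],[.1358,.0153,-.9906]),
([-0.0409,0.4494,0.0252,0.0583,2.3756,-1.4758],[.6002,.0409,.8769],[.2876,.0287,-.9573]),
([-0.138,0.4117,0.0265,0.144,2.0221,-1.508],[.6674,-.0005,.9492],[.6332,.0424,-.7728])]
def f(p):
    o=[]
    for q,x,z in X:
        P,M=fk(p,q);o+=list((P-np.array(x))*1000)
        if z is not None:o+=list((M[:,2]-np.array(z))*300)
    return np.array(o)
def fit():
    s=least_squares(f,[.18,.45,.61,-.04,.05,.25,0]);return s
if __name__=='__main__':
    np.set_printoptions(precision=4,suppress=True)
    s=fit();print(s.x);print(np.round(s.fun,1));P,M=fk(s.x,X[-1][0]);print(M)
E
python3 kin2.py
```

```text
[ 0.2233  0.4523  0.6131 -0.0423  0.0536  0.2923 -0.823 ]
[ 0.   0.   0.  -0.   0.   0.  -0.  -0.  -0.  -0.   0.  -0.1 -0.  -0.1
  0.  -0.   0.   0.  -0.   0.  -0.  -0.  -0.  -0.  -0.  -0.   0.   0.
 -0.  -0.   0.   0.   0.   0.   0.  -0. ]
[[ 0.5279 -0.566   0.6332]
 [-0.7539 -0.6557  0.0424]
 [ 0.3912 -0.4998 -0.7728]]
```

```bash
cat > ik.py <<'E'
from kin2 import *
lo=np.array([-2.61,-1.02,.03,-1.35,.32,-2.91]);hi=np.array([2.61,2.33,2.71,4.49,2.68,2.91])
p=fit().x
# yo from last data
M=fk(p,X[-1][0])[1];Rm=np.array([[-0.7719,0.056,0.6332],[0.1069,0.9934,0.0424],[-0.6267,0.1004,-0.7728]])
dM=M.T@Rm;p[6]+=np.arctan2(dM[1,0],dM[0,0])
def ik(P,Rt,q0s=None):
    best=None
    for q0 in (q0s or [[0,.0,1.9,0,1,-1.4],[0,-.5,2.4,.3,.6,-1.4],[0,.3,1.5,-.3,.8,-1.4],[-.3,.3,1.5,0.3,.8,0],[-.3,.3,1.5,0.3,.8,1.5]]):
        g=lambda q:np.concatenate([(fk(p,q)[0]-P)*10,(fk(p,q)[1]-Rt).ravel()*2])
        s=least_squares(g,np.clip(q0,lo+1e-3,hi-1e-3),bounds=(lo,hi))
        if best is None or s.cost<best.cost:best=s
    return best.x,best.cost
def tool(tau,phi,roll=0):
    z=np.array([np.sin(tau)*np.cos(phi),np.sin(tau)*np.sin(phi),-np.cos(tau)])
    y=np.array([-np.sin(phi),np.cos(phi),0]);x=np.cross(y,z);B=np.stack([x,y,z],1)
    return B@R.from_euler('z',roll).as_matrix()
E
python3 - <<'E'
from ik import *
np.set_printoptions(precision=3,suppress=True)
print(p)
for tau in(.7,.9,1.0,1.1,1.2,1.3,1.4,1.5):
  Rt=tool(tau,.067);g=np.array([.495,.07,.058])
  q,c=ik(g+Rt[:,2]*.019,Rt);print('mat',tau,c.round(5),q)
  for roll in(np.pi,-np.pi):
    Rt=tool(tau,.067,roll);g=np.array([.52,-.278,.23]);q,c=ik(g+Rt[:,2]*.019,Rt);print('  bowl',roll>0,c.round(5),q)
E
```

```text
[ 0.223  0.452  0.613 -0.042  0.054  0.292  1.571]
mat 0.7 0.00247 [ 0.009 -0.383  2.528  0.132  0.32  -1.742]
  bowl True 0.0 [-0.819 -0.286  2.151  0.683  0.913  0.357]
  bowl False 0.0 [-0.819 -0.286  2.151  0.683  0.913  0.357]
mat 0.9 0.07741 [-0.179 -0.386  2.653  1.646  0.32   2.91 ]
  bowl True 0.0 [-0.889 -0.314  2.241  0.985  0.876  0.082]
  bowl False 0.0 [-0.889 -0.314  2.241  0.985  0.876  0.082]
mat 1.0 0.02163 [-0.02  -0.288  2.679  2.851  0.32   1.805]
  bowl True 0.0 [-0.92  -0.314  2.281  1.144  0.881 -0.066]
  bowl False 0.0 [-0.92  -0.314  2.281  1.144  0.881 -0.066]
mat 1.1 0.0 [ 0.    -0.323  2.696  2.961  0.336  1.712]
  bowl True 0.0 [-0.949 -0.304  2.317  1.302  0.904 -0.213]
  bowl False 0.0 [-0.949 -0.304  2.317  1.302  0.904 -0.213]
mat 1.2 0.0 [-0.002 -0.242  2.71   3.014  0.529  1.656]
  bowl True 0.0 [-0.973 -0.281  2.348  1.454  0.943 -0.356]
  bowl False 0.0 [-0.973 -0.281  2.348  1.454  0.943 -0.356]
mat 1.3 0.0 [-0.005 -0.133  2.71   3.039  0.738  1.628]
  bowl True 0.0 [-0.992 -0.247  2.373  1.596  0.998 -0.491]
  bowl False 0.0 [-0.992 -0.247  2.373  1.596  0.998 -0.491]
mat 1.4 0.0 [-0.007 -0.002  2.697  3.052  0.955  1.61 ]
  bowl True 0.0 [-1.005 -0.201  2.39   1.725  1.068 -0.615]
  bowl False 0.0 [-1.005 -0.201  2.39   1.725  1.068 -0.615]
mat 1.5 0.0 [-0.008  0.142  2.67   3.06   1.171  1.597]
  bowl True 0.0 [-1.013 -0.143  2.401  1.841  1.15  -0.728]
  bowl False 0.0 [-1.013 -0.143  2.401  1.841  1.15  -0.728]
```

Request:
{"op": "play_rows", "data": {
  "rows": [-56,3,-24,0,-56,3,-22,0,-57,3,-20,0,-58,3,-18,0,-58,3,-16,0,-59,3,-14,0,-59,3,-12,0,-60,3,-9,0,-60,3,-7,0,-60,3,-4,0,-60,3,-2,0,-60,3,0,0,0,0,0,0]
}}

```text
t: 16.38
eef_pos: [0.7361, -0.0344, 1.0563]
orientation: [0.044, 0.842, 0.047, 0.536]
wrist_force: [0.2, 0.7, 1.1]
finger_gap: 1.0
```

```bash
python3 st.py; python3 - <<'E'
from ik import *
np.set_printoptions(precision=3,suppress=True)
for tau in(1.15,1.2,1.25,1.3,1.35):
 for zg in(.055,.065,.075):
  Rt=tool(tau,.067,-np.pi);g=np.array([.495,.07,zg])
  q,c=ik(g+Rt[:,2]*.019,Rt,[[0,-.2,2.6,3,.7,-1.5]]);print('mat',tau,zg,c.round(5),q)
E
```

```text
16.375 [ 0.7361 -0.0344  1.0563] [-0.2066  0.4021  0.0264  0.2199  1.589  -1.5309] [0.2214 0.6694 1.0761] 0.9998049978472819
[[-0.4226  0.0229  0.906 ]
 [ 0.1243  0.9917  0.033 ]
 [-0.8977  0.1266 -0.4219]]
mat 1.15 0.055 0.0 [-0.001 -0.273  2.704  2.996  0.443 -1.467]
mat 1.15 0.065 0.0 [-0.001 -0.321  2.709  2.981  0.4   -1.451]
mat 1.15 0.075 6e-05 [ 0.    -0.364  2.71   2.969  0.357 -1.436]
mat 1.2 0.055 0.0 [-0.003 -0.228  2.709  3.015  0.542 -1.488]
mat 1.2 0.065 0.00019 [ 0.    -0.271  2.71   3.014  0.499 -1.483]
mat 1.2 0.075 0.00081 [ 0.003 -0.312  2.71   3.012  0.456 -1.477]
mat 1.25 0.055 0.0 [-0.004 -0.176  2.71   3.029  0.645 -1.503]
mat 1.25 0.065 0.00046 [ 0.001 -0.215  2.71   3.034  0.605 -1.503]
mat 1.25 0.075 0.00161 [ 0.005 -0.256  2.71   3.037  0.563 -1.502]
mat 1.3 0.055 0.0 [-0.005 -0.118  2.708  3.039  0.751 -1.515]
mat 1.3 0.065 0.00037 [-0.001 -0.158  2.71   3.043  0.713 -1.515]
mat 1.3 0.075 0.00172 [ 0.004 -0.197  2.71   3.049  0.674 -1.516]
mat 1.35 0.055 0.0 [-0.006 -0.053  2.702  3.047  0.859 -1.525]
mat 1.35 0.065 5e-05 [-0.005 -0.104  2.71   3.046  0.817 -1.521]
mat 1.35 0.075 0.00106 [ 0.001 -0.139  2.71   3.054  0.783 -1.523]
```

```bash
python3 - <<'E'
from ik import *
np.set_printoptions(precision=3,suppress=True)
def rep(tau,phi,g):
  Rt=tool(tau,phi,-np.pi)
  q,c=ik(g+Rt[:,2]*.019,Rt,[[0,-.2,2.6,3,.7,-1.5]]);e=np.linalg.norm(fk(p,q)[0]-(g+Rt[:,2]*.019))*1000
  ang=np.degrees(np.arccos(np.clip(fk(p,q)[1][:,2]@Rt[:,2],-1,1)))
  return e,ang,q
for tau in(1.05,1.1,1.135,1.17):
 for zg in(.05,.06,.07,.08,.1,.12,.15):
  o=[]
  for x in(.485,.495,.505,.515,.53,.55):
    e,a,q=rep(tau,.036,np.array([x,.07,zg]));o.append('%.0f/%.1f/%.2f/%.2f'%(e,a,q[2],q[4]))
  print(tau,zg,o)
E
```

```text
1.05 0.05 ['4/1.2/2.70/0.32', '3/1.0/2.68/0.32', '2/0.7/2.66/0.32', '2/0.5/2.63/0.32', '1/0.3/2.60/0.32', '0/0.0/2.55/0.32']
1.05 0.06 ['7/2.1/2.71/0.32', '6/1.8/2.68/0.32', '5/1.6/2.66/0.32', '4/1.4/2.64/0.32', '3/1.1/2.60/0.32', '2/0.8/2.56/0.32']
1.05 0.07 ['10/3.0/2.71/0.32', '9/2.7/2.69/0.32', '8/2.5/2.66/0.32', '7/2.2/2.64/0.32', '5/1.9/2.61/0.32', '4/1.6/2.56/0.32']
1.05 0.08 ['13/3.8/2.71/0.32', '12/3.6/2.69/0.32', '10/3.3/2.67/0.32', '9/3.1/2.64/0.32', '8/2.8/2.61/0.32', '7/2.5/2.56/0.32']
1.05 0.1 ['19/5.6/2.71/0.32', '17/5.3/2.69/0.32', '16/5.0/2.67/0.32', '14/4.8/2.65/0.32', '13/4.5/2.62/0.32', '11/4.1/2.57/0.32']
1.05 0.12 ['18/7.5/2.68/0.32', '19/7.2/2.67/0.32', '20/6.8/2.67/0.32', '19/6.5/2.65/0.32', '18/6.1/2.62/0.32', '15/5.7/2.58/0.32']
1.05 0.15 ['21/8.4/2.68/0.32', '20/8.4/2.65/0.32', '19/8.4/2.63/0.32', '19/8.5/2.60/0.32', '19/8.6/2.57/0.32', '21/8.3/2.56/0.32']
1.1 0.05 ['1/0.1/2.71/0.35', '0/0.0/2.69/0.37', '0/0.0/2.67/0.38', '0/0.0/2.64/0.39', '0/0.0/2.61/0.40', '0/0.0/2.56/0.41']
1.1 0.06 ['3/0.1/2.71/0.32', '0/0.0/2.69/0.33', '0/0.0/2.67/0.34', '0/0.0/2.65/0
[... 1752 characters left out ...]
.68/0.47', '0/0.0/2.66/0.48', '0/0.0/2.62/0.49', '0/0.0/2.58/0.50']
1.17 0.07 ['9/0.6/2.71/0.41', '0/0.0/2.71/0.42', '0/0.0/2.69/0.43', '0/0.0/2.66/0.44', '0/0.0/2.63/0.45', '0/0.0/2.58/0.46']
1.17 0.08 ['10/0.7/2.71/0.36', '2/0.1/2.71/0.37', '0/0.0/2.69/0.39', '0/0.0/2.67/0.40', '0/0.0/2.63/0.42', '0/0.0/2.58/0.43']
1.17 0.1 ['13/0.8/2.71/0.32', '5/0.5/2.71/0.32', '1/0.3/2.70/0.32', '0/0.0/2.67/0.32', '0/0.0/2.64/0.34', '0/0.0/2.59/0.36']
1.17 0.12 ['18/2.3/2.71/0.32', '10/2.2/2.71/0.32', '7/2.0/2.70/0.32', '5/1.6/2.67/0.32', '3/1.2/2.64/0.32', '2/0.6/2.59/0.32']
1.17 0.15 ['20/5.2/2.71/0.32', '17/4.8/2.71/0.32', '15/4.5/2.70/0.32', '13/4.1/2.67/0.32', '11/3.6/2.64/0.32', '8/3.0/2.60/0.32']
```

```bash
python3 - <<'E'
from ik import *
np.set_printoptions(precision=3,suppress=True)
def rep(tau,phi,g):
  Rt=tool(tau,phi,-np.pi)
  q,c=ik(g+Rt[:,2]*.019,Rt,[[0,-.2,2.6,3,.7,-1.5]]);e=np.linalg.norm(fk(p,q)[0]-(g+Rt[:,2]*.019))*1000
  return e,q
for tau in(1.25,1.35,1.45):
 for zg in(.05,.06,.07,.08,.1,.12,.15,.2):
  o=[]
  for x in(.495,.505,.515,.53,.55,.58):
    e,q=rep(tau,.036,np.array([x,.07,zg]));o.append('%.0f/%.2f/%.2f'%(e,q[2],q[4]))
  print(tau,zg,o)
# connectivity: path from bowl pose to mat for tau
for tau in (1.2,1.35):
  q=np.array([-.95,-.3,2.3,1.4,.95,-2.5]);prev=None
  Rt=tool(tau,.036,-np.pi)
  q,_=ik(np.array([.50,-.28,.25])+Rt[:,2]*.019,Rt,[[-.95,-.3,2.3,1.3,.9,-.4]])
  print(tau,q)
  for k in range(0,13):
    s=k/12;g=np.array([.50+.07*s,-.28+.35*s,.25-.12*s])
    q,c=ik(g+Rt[:,2]*.019,Rt,[q]);print('  ',g,c.round(6),q)
E
```

```text
1.25 0.05 ['0/2.70/0.67', '0/2.68/0.67', '0/2.66/0.68', '0/2.62/0.68', '0/2.58/0.68', '0/2.51/0.68']
1.25 0.06 ['0/2.71/0.62', '0/2.69/0.63', '0/2.66/0.64', '0/2.63/0.64', '0/2.58/0.65', '0/2.52/0.65']
1.25 0.07 ['3/2.71/0.58', '0/2.69/0.59', '0/2.67/0.59', '0/2.64/0.60', '0/2.59/0.61', '0/2.52/0.62']
1.25 0.08 ['5/2.71/0.54', '0/2.70/0.54', '0/2.68/0.55', '0/2.64/0.57', '0/2.59/0.58', '0/2.53/0.59']
1.25 0.1 ['9/2.71/0.45', '0/2.71/0.46', '0/2.68/0.47', '0/2.65/0.49', '0/2.60/0.51', '0/2.53/0.52']
1.25 0.12 ['10/2.71/0.36', '2/2.71/0.37', '0/2.69/0.39', '0/2.65/0.41', '0/2.61/0.44', '0/2.54/0.46']
1.25 0.15 ['14/2.71/0.32', '6/2.71/0.32', '3/2.69/0.32', '1/2.65/0.32', '0/2.61/0.33', '0/2.54/0.37']
1.25 0.2 ['18/2.71/0.32', '17/2.70/0.32', '16/2.68/0.32', '13/2.65/0.32', '10/2.60/0.32', '7/2.54/0.32']
1.35 0.05 ['0/2.69/0.88', '0/2.67/0.88', '0/2.65/0.88', '0/2.62/0.88', '0/2.57/0.87', '0/2.51/0.86']
1.35 0.06 ['0/2.70/0.84', '0/2.68/0.84', '0/2.66/0.84', '0/2.63/0.84', '0/2.58/0.84', '0/2.52/0.83']
1.35 0.07 ['1/2.71/0.79', '0/2.69/0.79', '0/2.67/0.80', '0/2.63/0.80', '0/2.59/0.80',
[... 2634 characters left out ...]
.0 [-0.845 -0.414  2.537  1.754  0.872 -0.539]
   [ 0.523 -0.163  0.21 ] 0.0 [-0.767 -0.434  2.57   1.819  0.809 -0.575]
   [ 0.529 -0.134  0.2  ] 0.0 [-0.681 -0.445  2.597  1.902  0.745 -0.626]
   [ 0.535 -0.105  0.19 ] 0.0 [-0.588 -0.445  2.617  2.01   0.681 -0.7  ]
   [ 0.541 -0.076  0.18 ] 0.0 [-0.489 -0.431  2.63   2.148  0.624 -0.802]
   [ 0.547 -0.047  0.17 ] 0.0 [-0.387 -0.403  2.634  2.321  0.579 -0.937]
   [ 0.552 -0.018  0.16 ] 0.0 [-0.282 -0.362  2.631  2.522  0.553 -1.097]
   [0.558 0.012 0.15 ] 0.0 [-0.178 -0.309  2.619  2.735  0.551 -1.267]
   [0.564 0.041 0.14 ] 0.0 [-0.075 -0.247  2.6    2.939  0.569 -1.424]
   [0.57 0.07 0.13] 0.0 [ 0.022 -0.18   2.574  3.118  0.603 -1.555]
```

Request:
{"op": "play_rows", "data": {
  "rows": [-60,3,2,0,-60,3,3,0,-60,3,5,0,-60,3,7,0,-60,3,9,0,-59,3,11,0,-59,3,12,0,0,0,0,0]
}}

```text
t: 17.38
eef_pos: [0.7614, -0.049, 1.1274]
orientation: [0.044, 0.765, 0.05, 0.641]
wrist_force: [-0.1, 0.4, 0.3]
finger_gap: 0.998
```

```bash
python3 st.py; cat > path.py <<'E'
from ik import *
np.set_printoptions(precision=3,suppress=True)
def step(q,P,Rt):
    g=lambda q:np.concatenate([(fk(p,q)[0]-P)*10,(fk(p,q)[1]-Rt).ravel()*2])
    s=least_squares(g,np.clip(q,lo+1e-4,hi-1e-4),bounds=(lo,hi));return s.x,s.cost
E
python3 - <<'E'
from path import *
s=get_state();q=s['joint_positions'];Rm=R.from_quat(s['orientation']).as_matrix();P0=s['eef_pos']
print(fk(p,q)[0]-P0,(fk(p,q)[1]-Rm).max())
z=Rm[:,2];tau=np.arccos(-z[2]);phi=np.arctan2(z[1],z[0]);print('tau,phi',tau,phi)
T0=tool(tau,phi);d=Rm.T@T0;print('turn to level',np.arctan2(d[1,0],d[0,0]))
for P1 in ([.55,-.28,.45],):
  qq=q.copy()
  P1=np.array(P1)
  for k in range(0,16):
    s_=k/15;qn,c=step(qq,P0+(P1-P0)*s_,Rm);print((P0+(P1-P0)*s_),round(c,6),qn,np.abs(qn-qq).max().round(2));qq=qn
  P2=np.array([.52,-.28,.25])
  for k in range(1,5):
    qn,c=step(qq,P1+(P2-P1)*k/4,Rm);print(P1+(P2-P1)*k/4,round(c,6),qn,np.abs(qn-qq).max().round(2));qq=qn
E
```

```text
17.375 [ 0.7614 -0.049   1.1274] [-0.2277  0.4059  0.0261  0.2513  1.3254 -1.5417] [-0.0802  0.3959  0.3387] 0.9976893630581871
[[-0.1739  0.0037  0.9848]
 [ 0.1312  0.9912  0.0194]
 [-0.976   0.1326 -0.1728]]
[0. 0. 0.] 4.83733954628196e-05
tau,phi 1.397110045264275 0.01974387167180285
turn to level -0.13501088387943014
[ 0.761 -0.049  1.127] 0.0 [-0.228  0.404  0.03   0.251  1.324 -1.542] 0.0
[ 0.747 -0.064  1.082] 0.0 [-0.267  0.121  0.534  0.315  1.117 -1.629] 0.5
[ 0.733 -0.08   1.037] 0.0 [-0.308 -0.013  0.78   0.381  1.021 -1.701] 0.25
[ 0.719 -0.095  0.992] 0.0 [-0.351 -0.114  0.97   0.454  0.952 -1.779] 0.19
[ 0.705 -0.111  0.947] 0.0 [-0.396 -0.197  1.131  0.533  0.9   -1.864] 0.16
[ 0.691 -0.126  0.902] 0.0 [-0.443 -0.268  1.274  0.618  0.861 -1.956] 0.14
[ 0.677 -0.141  0.856] 0.0 [-0.491 -0.33   1.403  0.708  0.833 -2.055] 0.13
[ 0.663 -0.157  0.811] 0.0 [-0.541 -0.383  1.521  0.801  0.817 -2.159] 0.12
[ 0.649 -0.172  0.766] 0.0 [-0.592 -0.429  1.631  0.896  0.81  -2.268] 0.11
[ 0.635 -0.188  0.721] 0.0 [-0.644 -0.468  1.733  0.99   0.813 -2.378] 0.11
[ 0.62  -0.203  0.676] 0.0 [-0.697 -0.499  1.828  1.08   0.824 -2.49 ] 0.11
[ 0.606 -0.218  0.631] 0.0 [-0.751 -0.521  1.916  1.166  0.843 -2.601] 0.11
[ 0.592 -0.234  0.585] 0.0 [-0.805 -0.535  1.998  1.246  0.868 -2.712] 0.11
[ 0.578 -0.249  0.54 ] 0.0 [-0.86  -0.537  2.074  1.32   0.9   -2.821] 0.11
[ 0.564 -0.265  0.495] 0.000504 [-0.911 -0.532  2.138  1.371  0.933 -2.91 ] 0.09
[ 0.55 -0.28  0.45] 0.020459 [-0.949 -0.532  2.183  1.353  0.949 -2.91 ] 0.04
[ 0.542 -0.28   0.4  ] 0.066836 [-0.948 -0.543  2.244  1.336  0.923 -2.91 ] 0.06
[ 0.535 -0.28   0.35 ] 0.141907 [-0.944 -0.551  2.302  1.319  0.891 -2.91 ] 0.06
[ 0.528 -0.28   0.3  ] 0.247968 [-0.937 -0.554  2.356  1.301  0.853 -2.91 ] 0.05
[ 0.52 -0.28  0.25] 0.387821 [-0.927 -0.552  2.406  1.283  0.81  -2.91 ] 0.05
```

Request:
{"op": "play_rows", "data": {
  "rows": [0,0,0,0.188,0,0,0,0.188,0,0,0,0.188,0,0,0,0.188,0,0,0,0.188,0,0,0,0.188,0,0,0,0.188,0,0,0,0.188,0,0,0,0.188,0,0,0,0.188,0,0,0,0.188,0,0,0,0.188,0,0,0,0.188,0,0,0,0.188,0,0,0,0.188,0,0,0,0.188]
}}

```text
t: 19.38
eef_pos: [0.7615, -0.0489, 1.1271]
orientation: [0.766, 0.008, 0.643, -0.006]
wrist_force: [0.2, -0.7, 0.7]
finger_gap: 1.003
```

```bash
python3 st.py; python3 - <<'E'
from path import *
import json
s=get_state();q=s['joint_positions'];Rm=R.from_quat(s['orientation']).as_matrix();P0=s['eef_pos']
z=Rm[:,2];tau=np.arccos(-z[2]);phi=np.arctan2(z[1],z[0]);T0=tool(tau,phi,np.pi);d=Rm.T@T0;print('resid turn',np.arctan2(d[1,0],d[0,0]),tau,phi)
W=[P0,[.66,-.17,.80],[.58,-.2,.45],[.57,-.10,.26],[.56,.07,.18]]
qq=q.copy()
for a,b in zip(W[:-1],W[1:]):
  a=np.array(a);b=np.array(b);n=int(np.ceil(np.linalg.norm(b-a)/.055))
  dt=Rm.T@(b-a)*1000/n;print('SEG rows',n,'tool shift',dt)
  for k in range(1,n+1):
    qn,c=step(qq,a+(b-a)*k/n,Rm);print((a+(b-a)*k/n),round(c,6),qn,np.abs(qn-qq).max().round(2));qq=qn
p5=json.load(open('w5.json'));p5=(np.array(p5[0]),p5[1])
im=cv2.imread('pics/w5.png');m=mask(im[:,:,::-1].copy(),(105,110,40),(130,255,255));m[:,:200]=0;m[:,300:]=0
ys,xs=np.nonzero(m[130:200]);print(xs.min(),xs.max(),ys.min()+130,ys.max()+130)
print('cup from w5',onz('wrist',((xs.min()+xs.max())/2,(ys.min()+ys.max())/2+130),.088,p5))
E
```

```text
19.375 [ 0.7615 -0.0489  1.1271] [-0.2274  0.406   0.0262  0.2513  1.326   1.4644] [ 0.1663 -0.6908  0.6535] 1.0028618855271962
[[ 0.1735  0.0201  0.9846]
 [ 0.0039 -0.9998  0.0197]
 [ 0.9848  0.0004 -0.1736]]
resid turn 0.00040732736434473605 1.396359673975685 0.020015534539465064
SEG rows 7 tool shift [-48.601  16.987  -6.513]
[ 0.747 -0.066  1.08 ] 0.0 [-0.271  0.116  0.544  0.32   1.114  1.373] 0.52
[ 0.733 -0.083  1.034] 0.0 [-0.317 -0.019  0.793  0.392  1.017  1.295] 0.25
[ 0.718 -0.101  0.987] 0.0 [-0.364 -0.12   0.986  0.471  0.949  1.212] 0.19
[ 0.704 -0.118  0.94 ] 0.0 [-0.413 -0.204  1.149  0.557  0.898  1.12 ] 0.16
[ 0.689 -0.135  0.893] 0.0 [-0.465 -0.274  1.293  0.649  0.862  1.02 ] 0.14
[ 0.675 -0.153  0.847] 0.0 [-0.518 -0.334  1.423  0.746  0.838  0.914] 0.13
[ 0.66 -0.17  0.8 ] 0.0 [-0.572 -0.386  1.542  0.844  0.826  0.802] 0.12
SEG rows 7 tool shift [-51.241   4.035  -2.66 ]
[ 0.649 -0.174  0.75 ] 0.0 [-0.596 -0.437  1.663  0.918  0.799  0.709] 0.12
[ 0.637 -0.179  0.7  ] 0.0 [-0.622 -0.483  1.777  0.995  0.779  0.61 ] 0.11
[ 0.626 -0.183  0.65 ] 0.0 [-0.648 -0.52
[... 374 characters left out ...]
4   6.275]
[ 0.577 -0.175  0.403] 0.0 [-0.715 -0.616  2.346  1.487  0.725 -0.045] 0.09
[ 0.575 -0.15   0.355] 0.0 [-0.662 -0.622  2.43   1.588  0.67  -0.163] 0.12
[ 0.573 -0.125  0.307] 0.0 [-0.602 -0.609  2.505  1.729  0.62  -0.318] 0.15
[ 0.57 -0.1   0.26] 0.0 [-0.537 -0.567  2.568  1.922  0.588 -0.523] 0.21
SEG rows 4 tool shift [-19.965 -42.55    1.847]
[ 0.568 -0.058  0.24 ] 0.0 [-0.41  -0.582  2.613  2.104  0.497 -0.671] 0.18
[ 0.565 -0.015  0.22 ] 0.0 [-0.269 -0.567  2.644  2.399  0.428 -0.927] 0.3
[0.562 0.027 0.2  ] 0.0 [-0.117 -0.517  2.656  2.801  0.414 -1.282] 0.4
[0.56 0.07 0.18] 0.0 [ 0.039 -0.431  2.649  3.182  0.473 -1.604] 0.38
231 275 142 186
cup from w5 [0.496 0.072 0.088]
```

Request:
{"op": "play_rows", "data": {
  "rows": [-16,6,-2,0,-16,6,-2,0,-17,5,-2,0,-49,17,-6.5,0,-49,17,-6.5,0,-49,17,-6.5,0,-49,17,-6.5,0,-49,17,-6.5,0,-48,17,-6.5,0,-51,4,-2.5,0,-51,4,-2.5,0,-51,4,-2.5,0,-51,4,-2.5,0,-51,4,-2.5,0,-51,4,-2.5,0,-51,4,-2.5,0,0,0,0,0]
}}

```text
t: 21.5
eef_pos: [0.5811, -0.204, 0.4428]
orientation: [0.768, 0.008, 0.64, -0.007]
wrist_force: [-0.2, 0.3, -0.2]
finger_gap: 1.002
```

```bash
python3 st.py; cat > plan.py <<'E'
from path import *
def plan(W,stepmm,turn=None):
    s=get_state();q=s['joint_positions'];Rm=R.from_quat(s['orientation']).as_matrix();P0=s['eef_pos']
    z=Rm[:,2];tau=np.arccos(-z[2]);phi=np.arctan2(z[1],z[0]);d=Rm.T@tool(tau,phi,np.pi);print('resid turn',np.arctan2(d[1,0],d[0,0]).round(3),tau.round(3),phi.round(3))
    W=[P0]+[np.array(w) for w in W];qq=q
    for a,b,sm in zip(W[:-1],W[1:],stepmm):
      n=int(np.ceil(np.linalg.norm(b-a)/sm*1000));print('SEG n',n,'shift',Rm.T@(b-a)*1000/n)
      for k in range(1,n+1):
        qn,c=step(qq,a+(b-a)*k/n,Rm);print('  ',a+(b-a)*k/n,round(c,6),qn,np.abs(qn-qq).max().round(2));qq=qn
E
python3 -c "
from plan import *
plan([[.57,-.10,.26],[.56,.07,.18]],[50,30])"
```

```text
21.5 [ 0.5811 -0.204   0.4428] [-0.769  -0.5813  2.2558  1.4171  0.7843  0.0357] [-0.1764  0.2578 -0.1979] 1.0015788216037773
[[ 0.1808  0.02    0.9833]
 [ 0.0032 -0.9998  0.0197]
 [ 0.9835 -0.0004 -0.1808]]
resid turn -0.0 1.389 0.02
SEG n 5 shift [-36.302 -20.82    4.835]
   [ 0.579 -0.183  0.406] 0.0 [-0.73  -0.601  2.328  1.472  0.739 -0.033] 0.07
   [ 0.577 -0.162  0.37 ] 0.0 [-0.687 -0.613  2.396  1.541  0.694 -0.115] 0.08
   [ 0.574 -0.142  0.333] 0.0 [-0.641 -0.613  2.459  1.631  0.65  -0.216] 0.1
   [ 0.572 -0.121  0.297] 0.0 [-0.591 -0.601  2.516  1.75   0.611 -0.343] 0.13
   [ 0.57 -0.1   0.26] 0.0 [-0.537 -0.57   2.566  1.903  0.582 -0.503] 0.16
SEG n 7 shift [-11.42  -24.305   1.141]
   [ 0.569 -0.076  0.249] 0.0 [-0.466 -0.582  2.594  1.994  0.528 -0.576] 0.09
   [ 0.567 -0.051  0.237] 0.0 [-0.391 -0.586  2.617  2.117  0.477 -0.678] 0.12
   [ 0.566 -0.027  0.226] 0.0 [-0.31  -0.579  2.635  2.28   0.434 -0.819] 0.16
   [ 0.564 -0.003  0.214] 0.0 [-0.226 -0.561  2.648  2.489  0.405 -1.003] 0.21
   [0.563 0.021 0.203] 0.0 [-0.139 -0.531  2.654  2.729  0.398 -1.216] 0.24
   [0.561 0.046 0.191] 0.0 [-0.05  -0.489  2.654  2.971  0.417 -1.427] 0.24
   [0.56 0.07 0.18] 0.0 [ 0.039 -0.437  2.648  3.183  0.459 -1.604] 0.21
```

Request:
{"op": "play_rows", "data": {
  "rows": [-36,-21,5,0,-36,-21,5,0,-36,-21,5,0,-36,-21,5,0,-36,-21,5,0,-11.5,-24,1,0,-11.5,-24,1,0,-11.5,-24,1,0,-11.5,-24,1,0,-11.5,-24,1,0,-11.5,-24,1,0,-11.5,-25,1,0,0,0,0,0]
}}

```text
t: 23.12
eef_pos: [0.5645, 0.0703, 0.1893]
orientation: [0.765, 0.011, 0.644, -0.006]
wrist_force: [1.1, 1.6, -0.1]
finger_gap: 0.997
```

```bash
python3 wcap.py w6;  python3 st.py; python3 - <<'E'
from h import *
cv2.imwrite('pics/s6.png',capture('scene')[:,:,::-1])
E
```

```text
23.125 [0.5645 0.0703 0.1893] [ 0.765   0.0111  0.6439 -0.0064] [ 0.0346 -0.443   2.6382  3.1644  0.4531 -1.5941] [ 1.0879  1.6358 -0.0955] 0.9965131356070356
[[ 0.1704  0.0253  0.985 ]
 [ 0.0088 -0.9997  0.0242]
 [ 0.9853  0.0045 -0.1706]]
23.175 [0.5646 0.0693 0.1898] [ 0.0325 -0.444   2.6383  3.1627  0.4532 -1.5934] [ 0.838  -0.6285  0.4519] 0.9977527358441642
[[ 0.1694  0.024   0.9853]
 [ 0.0091 -0.9997  0.0228]
 [ 0.9855  0.0051 -0.1695]]
```

View pics/w6.png

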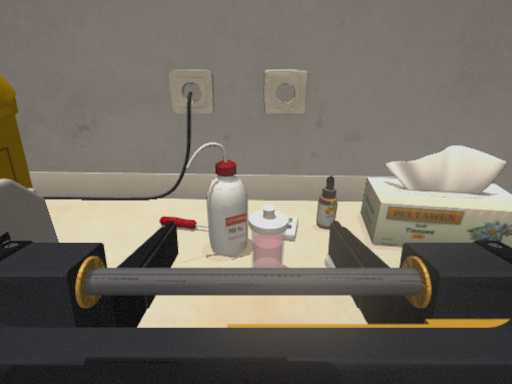

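View pics/s6.png

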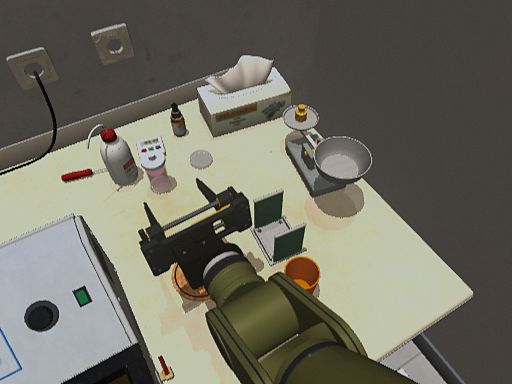

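```bash
python3 -c "
from plan import *
s=get_state();z=R.from_quat(s['orientation']).as_matrix()[:,2]
G=[[.530,.0715,.155],[.515,.0715,.12],[.506,.0715,.09],[.499,.0715,.060]]
plan([np.array(g)+.019*z for g in G],[25,20,20,20])"
```

```text
resid turn 0.006 1.401 0.022
SEG n 2 shift [-20.102  -2.022  -4.541]
   [0.557 0.07  0.171] 0.0 [ 0.038 -0.408  2.658  3.175  0.51  -1.603] 0.06
   [0.549 0.072 0.152] 0.0 [ 0.046 -0.362  2.674  3.186  0.571 -1.61 ] 0.06
SEG n 2 shift [-18.515  -0.267  -4.43 ]
   [0.541 0.072 0.134] 0.0 [ 0.047 -0.316  2.687  3.185  0.631 -1.607] 0.06
   [0.534 0.072 0.117] 0.0 [ 0.049 -0.261  2.697  3.184  0.695 -1.604] 0.06
SEG n 2 shift [-15.544  -0.186  -1.897]
   [0.529 0.072 0.102] 0.0 [ 0.05  -0.202  2.698  3.182  0.756 -1.601] 0.06
   [0.525 0.072 0.087] 0.0 [ 0.051 -0.139  2.697  3.181  0.818 -1.598] 0.06
SEG n 2 shift [-15.375  -0.163  -0.912]
   [0.521 0.072 0.072] 0.0 [ 0.051 -0.069  2.691  3.18   0.882 -1.596] 0.07
   [0.518 0.072 0.057] 0.0 [ 0.052  0.004  2.683  3.179  0.947 -1.593] 0.07
```

Request:
{"op": "play_rows", "data": {
  "rows": [-20,-2,-4.5,0.006,-20,-2,-4.5,0,-18.5,0,-4.5,0,-18.5,0,-4.5,0,0,0,0,0]
}}

```text
t: 23.85
eef_pos: [0.532, 0.0701, 0.1136]
orientation: [0.766, 0.007, 0.643, -0.006]
wrist_force: [-0.1, -1.5, 0.6]
finger_gap: 0.998
```

```bash
python3 wcap.py w7; python3 - <<'E'
from h import *
cv2.imwrite('pics/s7.png',cv2.resize(capture('scene')[180:340,110:310,::-1],None,fx=4,fy=3.6))
T=capture('top');cv2.imwrite('pics/t7.png',cv2.resize(T[170:310,130:300,::-1],None,fx=4,fy=4))
E
```

```text
23.85 [0.532  0.0701 0.1136] [ 0.7662  0.0072  0.6425 -0.0061] [ 0.0453 -0.2592  2.6999  3.1822  0.6951 -1.5973] [-0.1094 -1.5065  0.6288] 0.9982587945650602
[[ 0.1743  0.0188  0.9845]
 [ 0.0032 -0.9998  0.0186]
 [ 0.9847 -0.0001 -0.1743]]
```

View pics/w7.png

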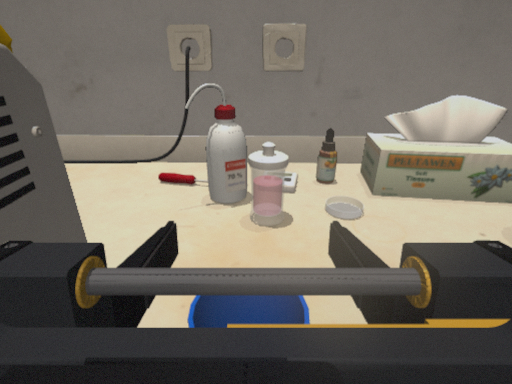

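View pics/s7.png

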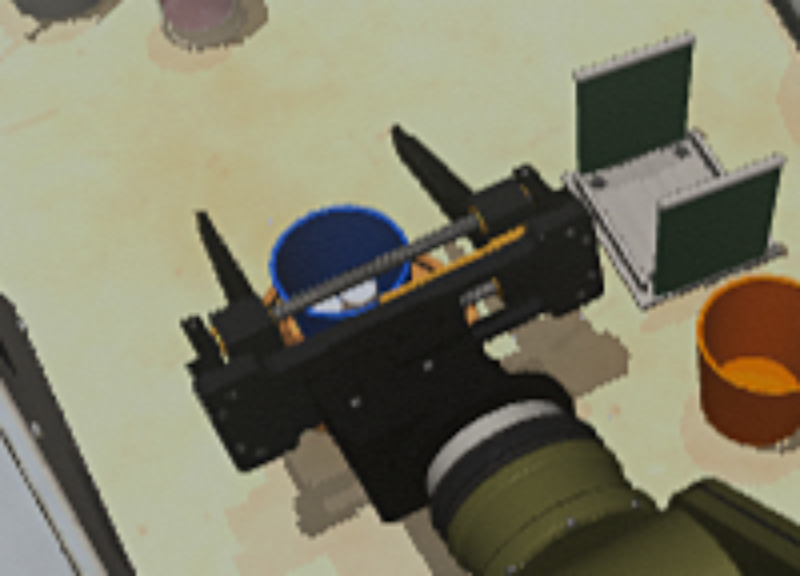

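View pics/t7.png

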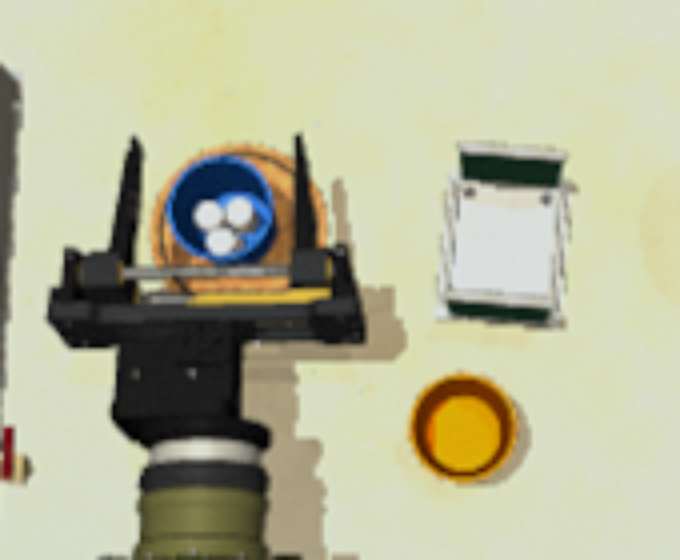

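Request:
{"op": "play_rows", "data": {
  "rows": [-15,-1,-2,0,-15,-1,-2,0,-14,0,-1,0,-14,0,-1,0,0,0,0,0]
}}

```text
t: 24.62
eef_pos: [0.5163, 0.0726, 0.0579]
orientation: [0.766, 0.008, 0.643, -0.006]
wrist_force: [0.9, -0.5, -0.5]
finger_gap: 1.002
```

```bash
python3 st.py; python3 - <<'E'
from h import *
T=capture('top');cv2.imwrite('pics/t8.png',cv2.resize(T[170:310,130:300,::-1],None,fx=4,fy=4))
E
```

```text
24.625 [0.5163 0.0726 0.0579] [ 0.0575 -0.0112  2.6877  3.1878  0.9316 -1.5922] [ 0.8556 -0.4711 -0.5214] 1.0015766577135992
[[ 0.1735  0.0199  0.9846]
 [ 0.0038 -0.9998  0.0196]
 [ 0.9848  0.0003 -0.1735]]
```

View pics/t8.png

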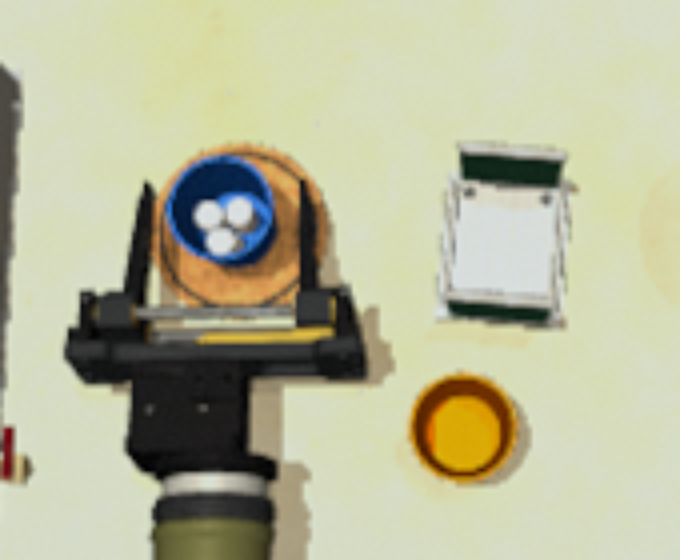

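```bash
python3 -c "
from h import *
c=lambda P:(proj('top',P)-[130,170])*4+2
for P in([.496,.072,.06],[.496,.072,.09],[.5163,.0726,.0579],[.5,.0723,.061]):print(P,c(P))
print(onz('top',((220/4+130-.4),(210/4+170-.4)),.0895))
print(onz('top',((226.5/4+130-.4),(185/4+170-.4)),.058))
"
```

```text
[0.496, 0.072, 0.06] [226.96613542 218.4979642 ]
[0.496, 0.072, 0.09] [220.46813786 210.58244676]
[0.5163, 0.0726, 0.0579] [227.50847616 187.89623252]
[0.5, 0.0723, 0.061] [226.49132959 212.06858936]
[0.49620089 0.07211861 0.0895    ]
[0.51791555 0.07303131 0.058     ]
```

Cup at (0.496, 0.072), grasp point at about (0.498, 0.072): well centred. Close.

Request:
{"op": "play_rows", "data": {
  "rows": [0,0,0,0,0,0,0,0,0,0,0,0,0,0,0,0,0,0,0,0],
  "gripper": 1,
  "squeeze": 25
}}

```text
t: 25.3
eef_pos: [0.5159, 0.0726, 0.0582]
orientation: [0.766, 0.008, 0.643, -0.006]
wrist_force: [-0.0, -0.1, 0.7]
finger_gap: 0.653
```

```bash
python3 -c "
from plan import *
s=get_state();print(s['wrist_force'],s['finger_gap']);z=R.from_quat(s['orientation']).as_matrix()[:,2]
G=[[.508,.0715,.09],[.518,.0715,.12],[.55,.05,.20],[.55,-.10,.28],[.505,-.298,.28]]
plan([np.array(g)+.019*z for g in G],[20,25,45,30,45])"
```

```text
[-0.006 -0.133  0.725] 0.6528193759890502
resid turn 0.0 1.398 0.02
SEG n 2 shift [14.971  0.476  2.861]
   [0.521 0.072 0.072] 0.0 [ 0.055 -0.076  2.692  3.187  0.872 -1.594] 0.06
   [0.527 0.072 0.087] 0.0 [ 0.052 -0.136  2.693  3.186  0.813 -1.596] 0.06
SEG n 2 shift [15.637  0.105  2.34 ]
   [0.532 0.072 0.102] 0.0 [ 0.051 -0.197  2.692  3.187  0.751 -1.599] 0.06
   [0.537 0.072 0.117] 0.0 [ 0.05  -0.254  2.69   3.189  0.692 -1.602] 0.06
SEG n 2 shift [42.117 11.08   8.658]
   [0.553 0.061 0.157] 0.0 [ 0.007 -0.379  2.671  3.117  0.548 -1.553] 0.14
   [0.569 0.05  0.197] 0.0 [-0.032 -0.467  2.636  3.019  0.428 -1.468] 0.12
SEG n 6 shift [13.039 25.    -2.783]
   [0.569 0.025 0.21 ] 0.0 [-0.122 -0.521  2.639  2.774  0.397 -1.255] 0.24
   [0.569 0.    0.223] 0.0 [-0.211 -0.563  2.636  2.514  0.394 -1.022] 0.26
   [ 0.569 -0.025  0.237] 0.0 [-0.298 -0.592  2.625  2.279  0.418 -0.81 ] 0.24
   [ 0.569 -0.05   0.25 ] 0.0 [-0.383 -0.608  2.609  2.092  0.461 -0.643] 0.19
   [ 0.569 -0.075  0.263] 0.0 [-0.463 -0.613  2.587  1.954  0.516 -0.524] 0.14
   [ 0.569 -0.1    0.277] 0.0 [-0.538 -0.607  2.56   1.853  0.574 -0.441] 0.1
SEG n 5 shift [-1.7   39.414 -9.634]
   [ 0.56  -0.139  0.277] 0.0 [-0.665 -0.574  2.542  1.786  0.691 -0.417] 0.13
   [ 0.551 -0.179  0.277] 0.0 [-0.78  -0.524  2.513  1.741  0.799 -0.418] 0.12
   [ 0.542 -0.218  0.277] 0.0 [-0.882 -0.461  2.475  1.708  0.895 -0.432] 0.1
   [ 0.533 -0.258  0.277] 0.0 [-0.972 -0.39   2.43   1.679  0.978 -0.45 ] 0.09
   [ 0.524 -0.298  0.277] 0.0 [-1.05  -0.315  2.377  1.653  1.049 -0.469] 0.08
```

Request:
{"op": "play_rows", "data": {
  "rows": [15,0,3,0,15,0,3,0,15.5,0,2.5,0,15.5,0,2.5,0,0,0,0,0]
}}

```text
t: 25.92
eef_pos: [0.5373, 0.0731, 0.1168]
orientation: [0.765, 0.008, 0.643, -0.006]
wrist_force: [-0.3, -0.3, -2.8]
finger_gap: 0.647
```

```bash
python3 st.py; python3 - <<'E'
from h import *
T=capture('top');S=capture('scene');cv2.imwrite('pics/t9.png',cv2.resize(np.hstack([T[170:310,130:300,::-1],S[180:320,130:300,::-1]]),None,fx=2.3,fy=2.3))
E
```

```text
25.925 [0.5373 0.0731 0.1168] [ 0.0548 -0.2504  2.687   3.1953  0.6935 -1.6067] [-0.2709 -0.2595 -2.8199] 0.6472800054151595
[[ 0.172   0.0201  0.9849]
 [ 0.004  -0.9998  0.0197]
 [ 0.9851  0.0006 -0.1721]]
```

View pics/t9.png

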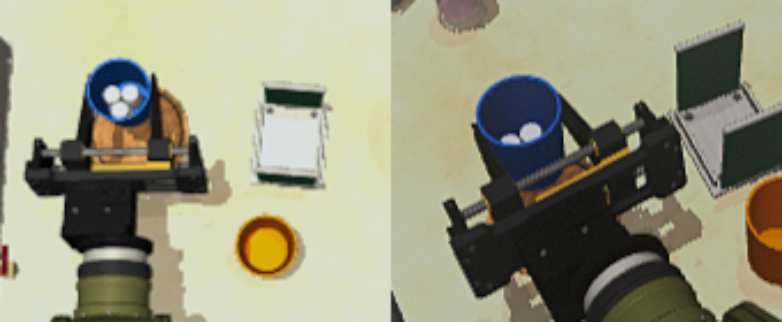

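Request:
{"op": "play_rows", "data": {
  "rows": [40,10,8,0,40,11,8,0,13,25,-3,0,13,25,-3,0,13,25,-3,0,13,25,-3,0,13,25,-3,0,13,25,-3,0,0,0,0,0]
}}

```text
t: 27.15
eef_pos: [0.5659, -0.0989, 0.2715]
orientation: [0.766, 0.007, 0.643, -0.005]
wrist_force: [0.0, 1.0, -1.7]
finger_gap: 0.65
```

```bash
python3 -c "
from plan import *
s=get_state();print(s['t'],s['eef_pos'],s['wrist_force'],s['finger_gap']);z=R.from_quat(s['orientation']).as_matrix()[:,2]
G=[[.505,-.25,.265]]
plan([np.array(g)+.019*z for g in G],[42])"
```

```text
27.15 [ 0.566 -0.099  0.272] [ 0.013  0.992 -1.722] 0.6501067393274256
resid turn 0.001 1.396 0.018
SEG n 4 shift [ -4.398  37.502 -10.6  ]
   [ 0.555 -0.137  0.269] 0.0 [-0.665 -0.581  2.559  1.796  0.691 -0.43 ] 0.13
   [ 0.545 -0.174  0.267] 0.0 [-0.781 -0.534  2.537  1.752  0.8   -0.435] 0.12
   [ 0.534 -0.212  0.264] 0.0 [-0.886 -0.473  2.505  1.719  0.898 -0.453] 0.1
   [ 0.524 -0.25   0.262] 0.0 [-0.979 -0.403  2.466  1.69   0.984 -0.477] 0.09
```

Request:
{"op": "play_rows", "data": {
  "rows": [-4.5,37.5,-10.5,0,-4.5,37.5,-10.5,0,-4.5,37.5,-10.5,0,-4.5,37.5,-10.5,0,0,0,0,0.18,0,0,0,0.18,0,0,0,0.18,0,0,0,0.18,0,0,0,0.18,0,0,0,0.18,0,0,0,0.18,0,0,0,0]
}}

```text
t: 28.65
eef_pos: [0.5245, -0.2465, 0.2595]
orientation: [0.625, -0.444, 0.515, -0.384]
wrist_force: [1.1, 0.3, -2.2]
finger_gap: 0.65
```

```bash
python3 st.py; python3 - <<'E'
from h import *
T=capture('top');S=capture('scene');cv2.imwrite('pics/t10.png',cv2.resize(np.hstack([T[130:270,250:390,::-1],S[90:230,260:400,::-1]]),None,fx=2.8,fy=2.8))
E
```

```text
28.65 [ 0.5245 -0.2465  0.2595] [-0.9734 -0.4013  2.4679  1.692   0.9833  0.7791] [ 1.0735  0.3165 -2.1583] 0.6501151743239546
[[ 0.075  -0.1599  0.9843]
 [-0.9505 -0.3101  0.022 ]
 [ 0.3017 -0.9372 -0.1752]]
```

View pics/t10.png

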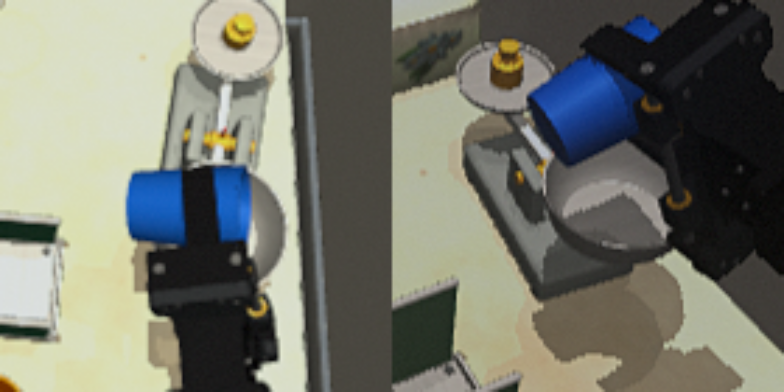

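Request:
{"op": "play_rows", "data": {
  "rows": [-6,18,3.5,0,-6,18,3.5,0,0,0,0,0.15,0,0,0,0.15,0,0,0,0.12,0,0,0,0.1,0,0,0,0.1,0,0,0,0.1,0,0,0,0]
}}

```text
t: 29.88
eef_pos: [0.5248, -0.2474, 0.2227]
orientation: [-0.428, 0.635, -0.348, 0.54]
wrist_force: [0.0, 0.1, -1.8]
finger_gap: 0.652
```

```bash
python3 st.py; python3 - <<'E'
from h import *
T=capture('top');S=capture('scene');cv2.imwrite('pics/t11.png',cv2.resize(np.hstack([T[130:270,250:390,::-1],S[90:230,260:400,::-1]]),None,fx=2.8,fy=2.8))
E
```

```text
29.875 [ 0.5248 -0.2474  0.2227] [-0.9734 -0.3155  2.4835  1.7606  0.9982  1.3756] [ 0.0032  0.0651 -1.8434] 0.6515253153912065
[[-0.0498 -0.1675  0.9846]
 [-0.9198  0.3918  0.0201]
 [-0.3891 -0.9047 -0.1736]]
```

View pics/t11.png

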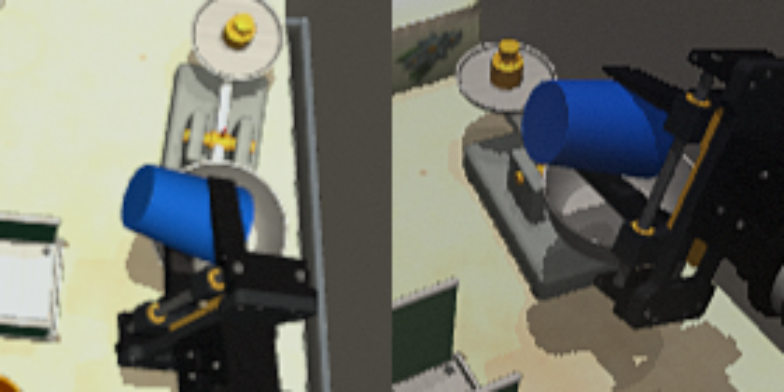

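Request:
{"op": "play_rows", "data": {
  "rows": [0,0,0,0.1,0,0,0,0.1,0,0,0,0.1,0,0,0,0]
}}

```text
t: 30.48
eef_pos: [0.5249, -0.2479, 0.2236]
orientation: [-0.328, 0.692, -0.264, 0.587]
wrist_force: [0.1, -0.5, -1.2]
finger_gap: 0.652
```

```bash
python3 - <<'E'
from h import *
T=capture('top');S=capture('scene');cv2.imwrite('pics/t12.png',cv2.resize(np.hstack([T[130:270,250:390,::-1],S[90:230,260:400,::-1]]),None,fx=2.8,fy=2.8))
E
```

```text
(no output)
```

View pics/t12.png

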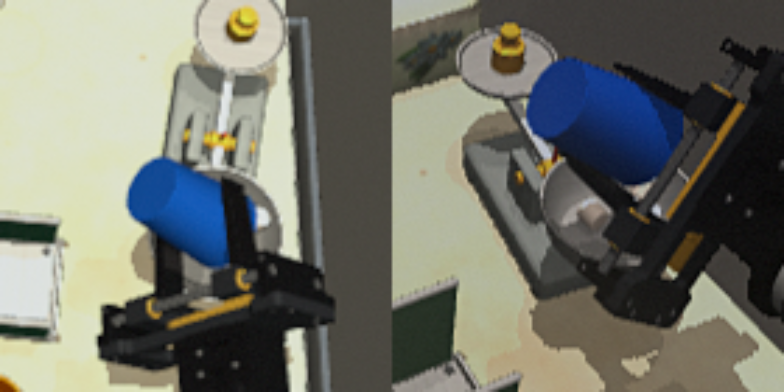

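Request:
{"op": "play_rows", "data": {
  "rows": [0,0,0,0,0,0,0,0.12,0,0,0,0.15,0,0,0,0.15,0,0,0,0.15,0,0,0,0.15,0,0,0,0.12,0,0,0,0,0,0,0,0]
}}

```text
t: 31.7
eef_pos: [0.5248, -0.2478, 0.2232]
orientation: [-0.017, 0.766, -0.001, 0.643]
wrist_force: [-0.8, 0.1, -1.4]
finger_gap: 0.653
```

```bash
python3 st.py;python3 - <<'E'
from h import *
T=capture('top');S=capture('scene');cv2.imwrite('pics/t13.png',cv2.resize(np.hstack([T[130:270,250:390,::-1],S[90:230,260:400,::-1]]),None,fx=2.8,fy=2.8))
E
```

```text
31.7 [ 0.5248 -0.2478  0.2232] [-0.9739 -0.3158  2.4831  1.7607  0.9983  2.5166] [-0.8285  0.1238 -1.3714] 0.6529148847455517
[[-0.1725 -0.024   0.9847]
 [-0.0277  0.9994  0.0196]
 [-0.9846 -0.0239 -0.1731]]
```

View pics/t13.png

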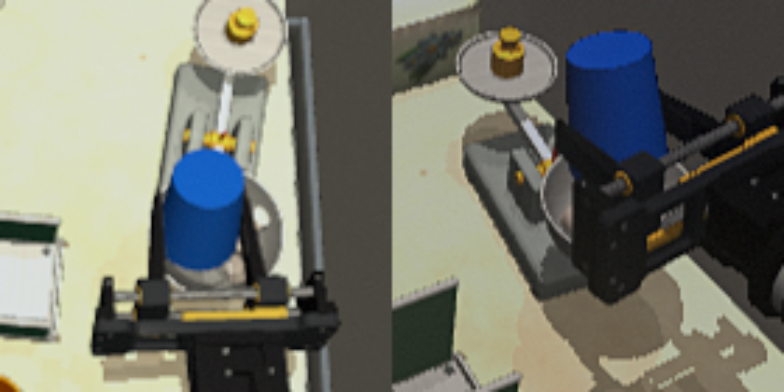

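Request:
{"op": "play_rows", "data": {
  "rows": [-25,0,-4,0,-30,0,-5,0,0,0,0,-0.18,0,0,0,-0.18,0,0,0,-0.18,0,0,0,-0.18,0,0,0,-0.18,0,0,0,-0.18,0,0,0,-0.18,0,0,0,-0.18,0,0,0,-0.18,0,0,0,0]
}}

```text
t: 33.3
eef_pos: [0.5254, -0.2464, 0.2788]
orientation: [0.565, -0.517, 0.466, -0.443]
wrist_force: [0.1, 0.3, -1.3]
finger_gap: 0.653
```

```bash
python3 st.py;python3 - <<'E'
from h import *
T=capture('top');S=capture('scene');cv2.imwrite('pics/t14.png',cv2.resize(np.hstack([T[130:270,250:390,::-1],S[90:230,260:400,::-1]]),None,fx=2.8,fy=2.8))
E
```

```text
33.3 [ 0.5254 -0.2464  0.2788] [-0.9703 -0.4385  2.4565  1.6646  0.9741  1.0768] [ 0.1051  0.3245 -1.3338] 0.6533155713758478
[[ 0.0321 -0.1713  0.9847]
 [-0.9971 -0.0734  0.0197]
 [ 0.0689 -0.9825 -0.1732]]
```

View pics/t14.png

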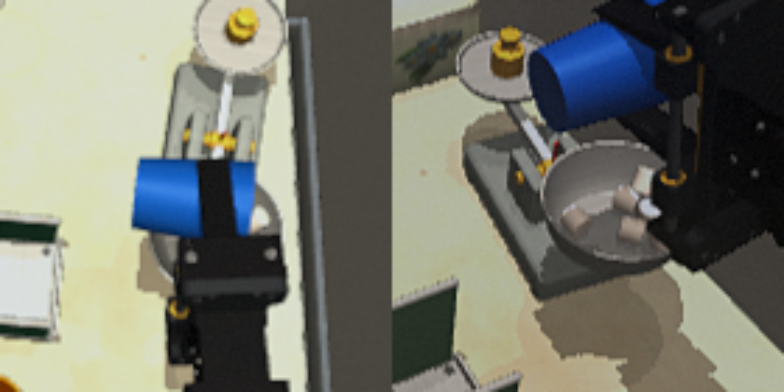

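Request:
{"op": "play_rows", "data": {
  "rows": [0,0,0,-0.187,0,0,0,-0.187,0,0,0,-0.187,0,0,0,-0.187,0,0,0,-0.187,0,0,0,-0.187,0,0,0,-0.187,0,0,0,-0.187,0,0,0,0]
}}

```text
t: 34.52
eef_pos: [0.5254, -0.2465, 0.2788]
orientation: [0.766, 0.005, 0.643, -0.009]
wrist_force: [0.1, 0.2, -0.8]
finger_gap: 0.651
```

```bash
python3 -c "
from plan import *
s=get_state();print(s['t'],s['eef_pos'],s['wrist_force'],s['finger_gap']);z=R.from_quat(s['orientation']).as_matrix()[:,2]
G=[[.55,-.10,.28],[.55,.05,.20],[.518,.070,.12],[.508,.070,.09],[.499,.070,.065]]
plan([np.array(g)+.019*z for g in G],[45,30,45,20,20])"
```

```text
34.525 [ 0.525 -0.246  0.279] [ 0.104  0.167 -0.752] 0.6510723219638195
resid turn -0.007 1.397 0.02
SEG n 4 shift [  1.223 -36.503  11.478]
   [ 0.536 -0.21   0.278] 0.0 [-0.878 -0.499  2.495  1.694  0.889 -0.401] 0.09
   [ 0.547 -0.173  0.278] 0.0 [-0.775 -0.55   2.526  1.73   0.792 -0.392] 0.1
   [ 0.558 -0.136  0.277] 0.0 [-0.661 -0.587  2.548  1.778  0.686 -0.398] 0.11
   [ 0.569 -0.1    0.277] 0.0 [-0.538 -0.607  2.559  1.851  0.574 -0.431] 0.12
SEG n 6 shift [-13.221 -24.903   2.799]
   [ 0.569 -0.075  0.263] 0.0 [-0.463 -0.613  2.587  1.951  0.515 -0.514] 0.1
   [ 0.569 -0.05   0.25 ] 0.0 [-0.383 -0.608  2.609  2.089  0.46  -0.633] 0.14
   [ 0.569 -0.025  0.237] 0.0 [-0.299 -0.592  2.625  2.275  0.417 -0.799] 0.19
   [0.569 0.    0.223] 0.0 [-0.211 -0.563  2.635  2.511  0.392 -1.011] 0.24
   [0.569 0.025 0.21 ] 0.0 [-0.122 -0.521  2.639  2.772  0.395 -1.245] 0.26
   [0.569 0.05  0.197] 0.0 [-0.032 -0.467  2.636  3.018  0.426 -1.46 ] 0.25
SEG n 2 shift [-42.203 -10.02   -8.632]
   [0.553 0.06  0.157] 0.0 [ 0.004 -0.381  2.671  3.111  0.546 -1.541] 0.12
   [0.537 0.07  0.117] 0.0 [ 0.044 -0.256  2.691  3.179  0.69  -1.589] 0.14
SEG n 2 shift [-15.639   0.011  -2.326]
   [0.532 0.07  0.102] 0.0 [ 0.045 -0.2    2.693  3.178  0.749 -1.586] 0.06
   [0.527 0.07  0.087] 0.0 [ 0.046 -0.139  2.694  3.177  0.81  -1.584] 0.06
SEG n 2 shift [-13.091   0.003  -2.267]
   [0.522 0.07  0.074] 0.0 [ 0.047 -0.086  2.693  3.177  0.863 -1.582] 0.05
   [0.518 0.07  0.062] 0.0 [ 0.048 -0.03   2.69   3.176  0.916 -1.58 ] 0.06
```

Request:
{"op": "play_rows", "data": {
  "rows": [1,-36.5,11.5,-0.007,1,-36.5,11.5,0,1,-36.5,11.5,0,1,-36.5,11.5,0,0,0,0,0]
}}

```text
t: 35.15
eef_pos: [0.5686, -0.0963, 0.2743]
orientation: [0.766, 0.009, 0.643, -0.008]
wrist_force: [0.4, -0.3, -1.4]
finger_gap: 0.654
```

```bash
python3 st.py;python3 - <<'E'
from h import *
T=capture('top');S=capture('scene');cv2.imwrite('pics/t15.png',cv2.resize(np.hstack([T[120:260,250:390,::-1],S[90:230,260:400,::-1]]),None,fx=2.8,fy=2.8))
E
```

```text
35.15 [ 0.5686 -0.0963  0.2743] [-0.5333 -0.6049  2.5624  1.859   0.5758 -0.4469] [ 0.3528 -0.281  -1.4011] 0.6538344155743324
[[ 0.173   0.0252  0.9846]
 [ 0.0038 -0.9997  0.0249]
 [ 0.9849 -0.0006 -0.173 ]]
```

View pics/t15.png

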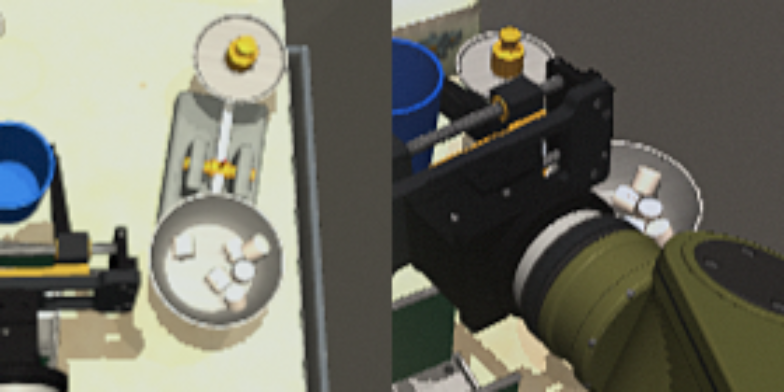

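Request:
{"op": "play_rows", "data": {
  "rows": [-13,-25,3,0,-13,-25,3,0,-13,-25,3,0,-13,-25,3,0,-13,-25,3,0,-13,-25,3,0,-42,-10,-8.5,0,-40,-10,-8.5,0,0,0,0,0]
}}

```text
t: 36.38
eef_pos: [0.5358, 0.0682, 0.1105]
orientation: [0.769, 0.008, 0.639, -0.005]
wrist_force: [0.9, -0.1, -0.5]
finger_gap: 0.649
```

```bash
python3 -c "
from plan import *
s=get_state();print(s['t'],s['eef_pos'],s['wrist_force'],s['finger_gap']);z=R.from_quat(s['orientation']).as_matrix()[:,2]
G=[[.508,.070,.09],[.499,.070,.066]]
plan([np.array(g)+.019*z for g in G],[20,20])
T=capture('top');S=capture('scene');cv2.imwrite('pics/t16.png',cv2.resize(np.hstack([T[170:310,130:300,::-1],S[180:320,130:300,::-1]]),None,fx=2.3,fy=2.3))"
```

```text
36.375 [0.536 0.068 0.11 ] [ 0.947 -0.094 -0.465] 0.6489788740901672
resid turn 0.002 1.386 0.018
SEG n 2 shift [-12.608  -1.169  -2.273]
   [0.531 0.069 0.098] 0.0 [ 0.043 -0.2    2.693  3.177  0.738 -1.595] 0.05
   [0.527 0.07  0.087] 0.0 [ 0.048 -0.152  2.695  3.183  0.787 -1.596] 0.05
SEG n 2 shift [-12.623  -0.106  -2.216]
   [0.522 0.07  0.075] 0.0 [ 0.049 -0.102  2.695  3.182  0.837 -1.594] 0.05
   [0.518 0.07  0.063] 0.0 [ 0.05  -0.049  2.693  3.181  0.888 -1.592] 0.05
```

View pics/t16.png

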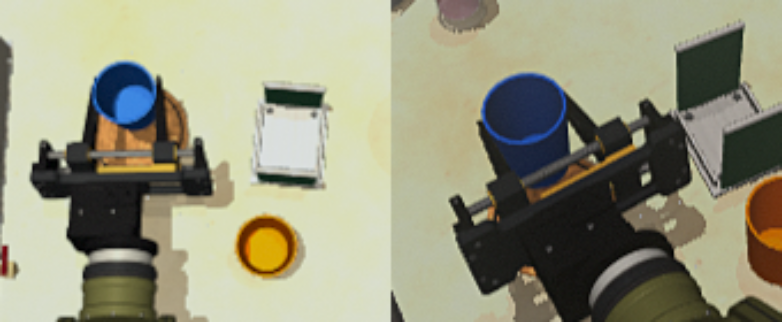

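Request:
{"op": "play_rows", "data": {
  "rows": [-12.5,-1,-2.5,0,-12.5,-1,-2.5,0,-12,0,-2,0,-9,0,-2,0,0,0,0,0]
}}

```text
t: 37.1
eef_pos: [0.5223, 0.0702, 0.0735]
orientation: [0.765, 0.008, 0.644, -0.005]
wrist_force: [-0.1, 0.8, -1.4]
finger_gap: 0.652
```

Request:
{"op": "play_rows", "data": {
  "rows": [-6,0,-1,0,-5,0,-1,0,0,0,0,0]
}}

```text
t: 37.48
eef_pos: [0.5172, 0.0707, 0.0613]
orientation: [0.766, 0.009, 0.642, -0.005]
wrist_force: [-0.0, 0.6, -0.7]
finger_gap: 0.652
```

Request:
{"op": "play_rows", "data": {
  "rows": [-2,0,0,0,0,0,0,0]
}}

```text
t: 37.72
eef_pos: [0.5171, 0.0706, 0.0598]
orientation: [0.766, 0.009, 0.643, -0.005]
wrist_force: [1.2, 0.1, -1.8]
finger_gap: 0.649
```

Request:
{"op": "play_rows", "data": {
  "rows": [-2,0,0,0,0,0,0,0]
}}

```text
t: 37.98
eef_pos: [0.5171, 0.0706, 0.0583]
orientation: [0.766, 0.009, 0.643, -0.005]
wrist_force: [-0.9, 0.2, 0.4]
finger_gap: 0.649
```

Request:
{"op": "play_rows", "data": {
  "rows": [-1.5,0,0,0,0,0,0,0]
}}

```text
t: 38.22
eef_pos: [0.5175, 0.0706, 0.0583]
orientation: [0.764, 0.009, 0.645, -0.005]
wrist_force: [-2.2, -0.4, 6.2]
finger_gap: 0.649
```

Request:
{"op": "play_rows", "data": {
  "rows": [1,0,0,0,0,0,0,0,0,0,0,0,0,0,0,0,0,0,0,0],
  "gripper": -1
}}

```text
t: 38.85
eef_pos: [0.5167, 0.0706, 0.0575]
orientation: [0.766, 0.009, 0.643, -0.005]
wrist_force: [-0.1, -0.4, -0.5]
finger_gap: 0.997
```

```bash
python3 st.py; python3 -c "
from plan import *
T=capture('top');S=capture('scene');cv2.imwrite('pics/t17.png',cv2.resize(np.hstack([T[170:310,130:300,::-1],S[180:320,130:300,::-1]]),None,fx=2.3,fy=2.3))
s=get_state();z=R.from_quat(s['orientation']).as_matrix()[:,2]
G=[[.507,.071,.09],[.516,.071,.12],[.53,.071,.155],[.55,.07,.20],[.55,-.02,.28]]
plan([np.array(g)+.019*z for g in G],[20,25,25,30,30])"
```

```text
38.85 [0.5167 0.0706 0.0575] [ 0.0489 -0.0088  2.6874  3.1771  0.9338 -1.5906] [-0.125  -0.4183 -0.5382] 0.9972463502146629
[[ 0.1732  0.0205  0.9847]
 [ 0.0071 -0.9998  0.0196]
 [ 0.9849  0.0036 -0.1733]]
resid turn 0.004 1.397 0.02
SEG n 2 shift [15.168 -0.241  1.907]
   [0.521 0.071 0.072] 0.0 [ 0.05  -0.077  2.693  3.18   0.871 -1.594] 0.07
   [0.526 0.071 0.087] 0.0 [ 0.05  -0.141  2.695  3.183  0.81  -1.598] 0.06
SEG n 2 shift [15.552  0.146  1.833]
   [0.53  0.071 0.102] 0.0 [ 0.049 -0.204  2.696  3.184  0.748 -1.601] 0.06
   [0.535 0.071 0.117] 0.0 [ 0.048 -0.262  2.695  3.186  0.688 -1.604] 0.06
SEG n 2 shift [18.447  0.206  3.861]
   [0.542 0.071 0.134] 0.0 [ 0.047 -0.318  2.686  3.188  0.623 -1.607] 0.06
   [0.549 0.071 0.152] 0.0 [ 0.046 -0.366  2.674  3.19   0.563 -1.611] 0.06
SEG n 2 shift [23.887  0.786  5.939]
   [0.559 0.071 0.174] 0.0 [ 0.042 -0.414  2.652  3.188  0.493 -1.612] 0.07
   [0.569 0.07  0.197] 0.0 [ 0.039 -0.452  2.626  3.187  0.43  -1.613] 0.06
SEG n 5 shift [15.631 18.053 -3.125]
   [0.569 0.052 0.213] 0.0 [-0.025 -0.516  2.63   3.02   0.372 -1.469] 0.17
   [0.569 0.034 0.229] 0.0 [-0.089 -0.572  2.63   2.803  0.329 -1.272] 0.22
   [0.569 0.016 0.245] 0.000127 [-0.158 -0.614  2.625  2.542  0.32  -1.03 ] 0.26
   [ 0.569 -0.002  0.261] 6.3e-05 [-0.222 -0.654  2.614  2.279  0.32  -0.78 ] 0.26
   [ 0.569 -0.02   0.277] 0.0 [-0.281 -0.685  2.599  2.055  0.336 -0.566] 0.22
```

View pics/t17.png

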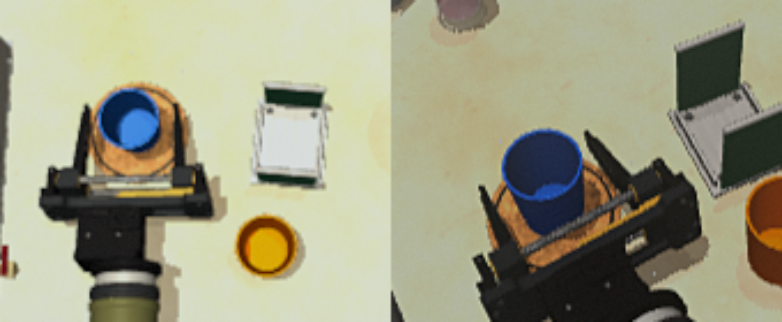

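Request:
{"op": "play_rows", "data": {
  "rows": [15,0,2,0,15,0,2,0,15.5,0,2,0,15.5,0,2,0,18.5,0,4,0,18.5,0,4,0,22,0,5,0,22,0,5,0,11,22,-1,0,11,22,-1,0,11,22,-1,0,11,22,-1,0,11,24,-1,0,11,24,-1,0,11,24,-1,0,0,0,0,0]
}}

```text
t: 40.95
eef_pos: [0.5768, -0.0892, 0.2717]
orientation: [0.765, 0.008, 0.644, -0.004]
wrist_force: [-0.1, -0.2, -0.3]
finger_gap: 0.999
```

```bash
python3 st.py; python3 -c "
from h import *
T=capture('top');S=capture('scene');cv2.imwrite('pics/t18.png',np.hstack([T[90:320,110:390,::-1],S[90:320,110:390,::-1]]))
cv2.imwrite('pics/t18b.png',cv2.resize(T[110:250,270:390,::-1],None,fx=4,fy=4))"
```

```text
40.95 [ 0.5768 -0.0892  0.2717] [-0.492  -0.5804  2.5545  1.9291  0.5383 -0.5114] [-0.0982 -0.1795 -0.2755] 0.9993342717233188
[[ 0.1715  0.0178  0.985 ]
 [ 0.0076 -0.9998  0.0168]
 [ 0.9851  0.0046 -0.1716]]
```

View pics/t18.png

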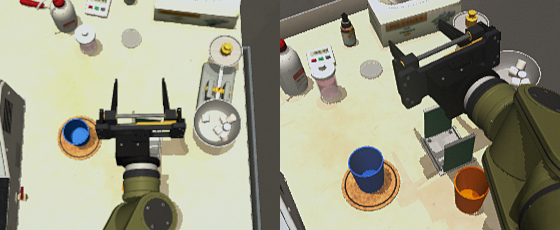

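View pics/t18b.png

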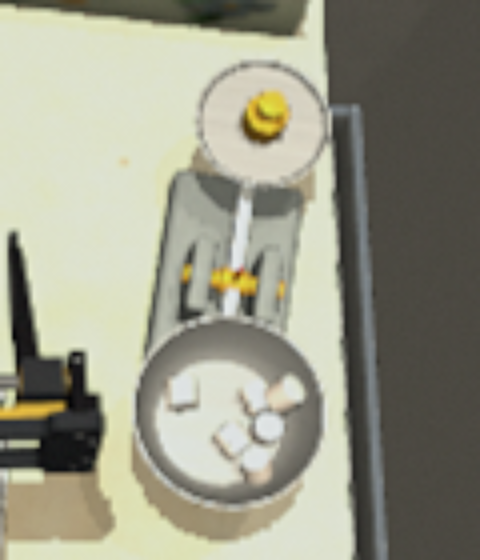

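```bash
python3 -c "
from h import *
print('pan now',tri([ray('scene',(301.0,113.4)),ray('top',(335.4,140.6))]),'before .0854')
print('bowl now if z.135',onz('top',(229.5/4+270-.4,413/4+110-.4),.135))
for a in(-.12,-.09,0,.09):
  print(a,proj('top',[.707+.0,-.3135,.0854+.1*(a+.12)]),proj('scene',[.707,-.3135,.0854+.1*(a+.12)]))
from plant import *
T=cv2.imread('pics/top0.png')
for n,f in(('0',T),('now',capture('top')[:,:,::-1])):
  m=mask(np.ascontiguousarray(f[:,:,::-1]),(20,140,120),(32,255,255));m[:100]=0;m[160:]=0;m[:,:310]=0
  y,x=np.nonzero(m);print(n,x.mean(),y.mean(),len(x))
  j=f[105:145,180:215].astype(int)
  globals()['j'+n]=j
print('jar diff',np.abs(j0-jnow).mean())
"
```

```text
pan now (array([ 0.70824254, -0.31360573,  0.09797338]), [np.float64(1.1955611956926873), np.float64(1.1955611956926249)]) before .0854
bowl now if z.135 [ 0.51122427 -0.27653903  0.135     ]
-0.12 [334.7892226  143.03208532] [300.34005124 117.54168754]
-0.09 [335.00884542 142.63846763] [300.44252332 116.60825978]
0 [335.67441399 141.44560631] [300.75300389 113.78006332]
0.09 [336.35021297 140.23440962] [301.06816173 110.90926121]
0 335.45569620253167 139.67088607594937 79
now 336.5308641975309 137.8148148148148 81
jar diff 14.310714285714285
```

```bash
python3 -c "
from h import *
a=cv2.imread('pics/top0.png');b=capture('top')[:,:,::-1];s=cv2.imread('pics/scene0.png');t=capture('scene')[:,:,::-1]
c=np.vstack([np.hstack([a[95:155,170:250],b[95:155,170:250]]),np.hstack([s[135:195,130:210],t[135:195,130:210]])])
cv2.imwrite('pics/jarcmp.png',cv2.resize(c,None,fx=4,fy=4));print(get_state()['t'])"
```

```text
41.2
```

View pics/jarcmp.png

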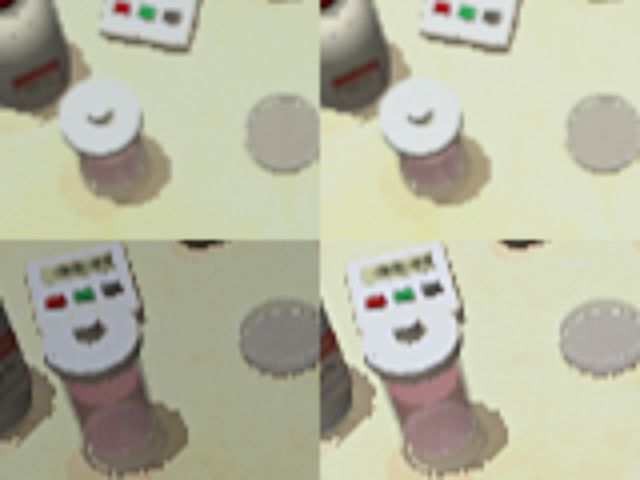

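The jar has not moved; the pictures differ only in brightness. I'm handing the job in.

```bash
python3 -c "
from plant import *
print(job_done())"
```

```text
the job is handed in; nothing more can be done
None
```

The job is done and handed in at about 41 s of the 58 s allowed.

**What I did:**
- **Stall to mat:** I lifted the blue cup from straight above with the fingers closing along the stall's y, stood it on the mat and let go.
- **Regrip:** The moves offer only shifts and a turn about the tool's own axis. I therefore pushed the arm against its reach limits, in free space high above the bench, until the tool lay about 80° from vertical. I then took the cup from the side.
- **Pour and return:** A half turn over the bowl emptied the cup. I turned it back, stood it on the mat and released it.

**Last checks:**
- **Cylinders:** I counted six in the bowl in the top view, and the cup was empty.
- **Beam:** The far pan rose about 12.6 mm from its start height; level needs about 12 mm.
- **Cup:** It stands upright near the middle of the mat, and the gripper is open and clear of everything.
- **Jar:** A plain pixel difference on the jar patch came out high at 14. Side-by-side crops showed only a change in brightness, with the jar in the same place.
- **Forces:** The highest wrist reading I saw was about 6 N, when setting the cup down. I read it only at the end of each call, so brief peaks in between would not show.

One early figure disagreed: the cup rim's height from the wrist and top views alone came out at 26 mm, because the two rays were nearly parallel. I used the three-view result of 91 mm, which agrees with the stated sizes.

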